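# Feed a coated test block along a sprung guide rail with a push stick

### The job

Take the wooden push stick by its grip and use it to press the coated test block sideways against the sprung guide rail of the gauge bench, before the block's middle passes the scribed start line. Then feed the block along the rail, under the gauge head and fully home against the end stop, keeping it lightly but continuously pressed on the rail all the way and neither bottoming the rail's springs hard nor ramming the stop. Finally lay the stick flat on the bench, clear of the bench plate; move the block only with the stick, and leave the other things on the bench alone.

Things in the scene. Friction and masses are not known exactly. Their poses are not given: they have to be found in the camera images.
- plate: aluminium base plate of the gauge bench, 360 x 190 mm, 8 mm thick, fixed. Origin: on its underside (table level), mid-length, 80 mm from its edge on the robot's side. x axis: the feed direction; y: towards the guide rail (far side from the robot); z up. Scribed start line across it at x = -57 mm. The block starts near the -x end; the end stop is near the +x end.
- guide: fixed guide on the +y side of the plate. Origin: 8 mm straight above the plate's; axes as the plate's. Bracket bar at y = 95 to 107 mm, 26 mm high, carries the steel guide rail: x = -170 to 170 mm, top 26 mm above the plate. The rail yields straight back (+y) on springs: 1.5 N to start, 3 N per mm more, hard after 3 mm (10.5 N). About 6 N on it is good, 15 N too much.
- rail_mid (a point): nominal middle of the rail's face, 44 mm to +y of the plate's origin line, 21 mm above the table; axes as the plate's. The rail's real setting is NOT measured and differs each time: its face (looking to -y) lies up to 11 mm nearer or farther than this point and up to 2 degrees out of parallel with the plate's x, either way.
- gauge_head (a point): centre of the gauge head's underside, 74 mm above the table, at x = 105, y = 50 mm in the plate's frame. Head 24 to 34 mm across, 50 mm high, fixed on an arm from a post behind the rail; reaches from y = 33 mm outwards. The block and the stick's nose pass below.
- stop: fixed steel end stop, 20 x 75 mm, 28 mm high, on the plate. Origin: middle of the foot of its face (looking to -x), at x = 145, y = -12 mm in the plate's frame, 8 mm above the table; axes as the plate's. Over 25 N on it is ramming.
- block_mid (a point): centre of the coated test block, 17.5 mm above its underside: grey, white coated top, 90 mm (x) x 50 mm (y) x 35 mm high, 0.15 to 0.25 kg, loose on the plate (1 to 2.5 N to slide it), at first clear of the rail and up to 12 degrees askew, its +x end towards the stop. Fully home: this point 45 mm before the stop's face (x = 100 mm in the plate's frame).
- stick_grip (a point): wooden push stick, 0.16 kg, flat on the table left or right of the plate. Point: centre line of its upright grip, 62 mm above the stick's underside; grip 46 mm (x) x 20 mm (y), 24 to 90 mm above the underside. x points to the nose. Below the grip all is 24 mm high: bar 18 mm wide from x = -35 to 50 mm of this point, then the nose.
- stick_heel (a point): inner corner of the stick's L-shaped nose, 60 mm ahead (x), 4 mm to -y of the grip's centre line, 12 mm above the underside; axes as the grip's. Heel: flat face to +x, from here to 34 mm to +y; pushes the block's rear end. Lip: 10 mm thick, runs 45 mm forward on the -y side, its inner face looking to +y; bears on the block's side away from the rail.
- tub: bystander: white lidded tub, 76 mm across, 80 mm high; origin at its foot. It stands on the side of the plate where the stick is not.
- tin: bystander: steel tin, 70 mm across, 80 mm high, near the robot, right; origin at its foot.
- scraper: bystander: flat blue plastic scraper about 75 x 70 x 10 mm, between robot and plate; origin at its handle's underside.
- puck: bystander: grey cast disc, 56 mm across, 18 mm high, between robot and plate; origin at its foot.
- cup: bystander: white cup, 60 mm across, 55 mm high, near the robot, left; origin at its foot.
Mind the look-alikes: they are no part of the job. Of the things like the part that bears stick_grip, leave any that is purple or turquoise; of the rest the larger one is meant.

How it is judged (in metres and radians):
On the way, in this order (a step that is already met when the one before it is completed fails the run):
1. the block is pressed on the guide rail (over 3 N) with the stick before its middle passes the start line (contact force between block and guide above 3 N and x of block_mid in the frame of plate below -0.057 m and contact force between stick and block above 1 N), for 0.2 s.
2. the block stands within 3.5 mm of home at the end stop, still pressed on the rail (over 1 N) by the stick (x of block_mid in the frame of plate above 0.0965 m and contact force between block and guide above 1 N and contact force between stick and block above 1 N), for 0.2 s.
At the end, for the whole second after the job is handed in: block at rest, flat, within 5 mm of home, within 7 degrees of the feed direction, its middle at most 12 mm to -y of the plate's x axis; stick at rest, flat on the table beside the plate (grip point over 195 mm from the plate's origin along x, or beyond y = -95 or 130 mm) (x of block_mid in the frame of plate above 0.095 m and y of block_mid in the frame of plate above -0.012 m and angle between the x axis of block_mid and the x axis of plate, either way round below 0.12 rad and angle between block_mid's own z axis and vertical below 0.05 rad and linear speed of each of block, stick below 0.01 m/s and (x of stick_grip in the frame of plate above 0.195 m or x of stick_grip in the frame of plate below -0.195 m or y of stick_grip in the frame of plate below -0.095 m or y of stick_grip in the frame of plate above 0.13 m) and height (world z) of stick_grip below 0.068 m and angle between stick_grip's own z axis and vertical below 0.08 rad); the robot touches nothing.
It fails at once if the block leaves the rail while its middle is between 2 mm past the start line and 15 mm before home (contact under 0.8 N) (x of block_mid in the frame of plate between -0.055 and 0.085 m and contact force between block and guide below 0.8 N).
It fails at once if the block turns over 5 degrees from the feed direction on that stretch (x of block_mid in the frame of plate between -0.055 and 0.085 m and angle between the x axis of block_mid and the x axis of plate, either way round above 0.087 rad).
It fails at once if the block is pressed on the rail with over 15 N or rammed on the end stop with over 25 N (contact force between block and guide above 15 N or contact force between block and stop above 25 N).
It fails at once if the gripper or arm touches the block (contact force between any of the fingers, the arm and block above 0.5 N).
It fails at once if a bystander is moved by over 20 mm (distance of any of tub, tin, scraper, puck, cup from where it was at the start of the episode above 0.02 m).
It also fails if it takes over 72 s, if anything falls off the work surface, if the arm or the gripper's body presses on something with over 40 N, if the wrist force passes 120 N, or if a joint passes its speed limit or range.

### The arm

A 6-joint arm with a two-finger parallel gripper is mounted at the origin on the work surface. World frame = base frame: x ahead of the robot, y to its left, z up, the work surface at z = 0. Lengths are in mm, angles in rad, forces in N, time in s.
With the tool pointing down it reaches from about 350 to 775 mm from the base axis. Payload 7.3 kg.
Tool frame: the origin (TCP) lies at the very end of the fingers, on their centre line; the grasp point (between the pads) lies 19 mm behind it (pinch_z is the distance from the TCP to the grasp point, in mm); z points along the fingers, y is the direction in which the jaws open and shut (so a half turn about z gives the same grasp; the last joint's range is limited). The gripper opens to 92 mm and grips with 3 to 60 N. Pads are 19 mm wide; open, the fingers measure 130 mm over their backs; the gripper's body (75 mm by 190 mm) begins 47 mm behind the grasp point.
Start: joints at [-1.432, 0.342, 1.524, -0, 1.275, -0.146], TCP at [147.529, -503.865, 226.741] pointing down, gripper open.
Joint ranges: [-2.53, 2.53], [-0.77, 2.02], [0.04, 2.7], [-1, 4.14], [0.28, 2.66], [-3.11, 3.11]. Speed limits (rad/s): [2.57, 2.57, 3.14, 3.14, 3.14, 3.14].

### API

Orientations are given as [roll, pitch, yaw] about the fixed x, y, z axes, in that order (R = Rz(yaw) Ry(pitch) Rx(roll)).
In Python, from plant import * gives the robot as it stands.
- The arm moves only by the tool step_arm, never from a script. Its argument "moves" is one flat list of numbers, 7 for each row, row after row: the shift along the tool's x, y, z scaled (see below), then the turn, a rotation vector about the tool's x, y, z scaled (see below), then the closure, from -1 (fully open) to 1 (shut). A call has 1 to 8 rows; each row shifts and turns the pose as measured when the row begins, along the tool's axes as they then stand; what a row does not reach is not made up. The controller multiplies each number of a shift by 2 cm and each number of a turn by 4 degrees. A row lasts 1/12 s, in which the tool goes at most 41.7 mm and 7.16 degrees, less where a joint would pass 70% of its speed; a pose out of reach is approached as far as the arm can. A call with a number of a shift or a turn outside -1 to 1 is refused whole. A call with a gripper value outside its range is refused whole. The fingers move at their own pace and stop on an object; the grip force is fixed at half the most. Time passes only in rows, so rows that do not move let the fingers close. It gives the time, the measured TCP pose, the force and the opening at its end, in the units of the state.
- get_obs(): the state, without advancing time (a new reading comes with each control period).
- capture(name): name is "side" or "top"; returns the picture (420x560x3 uint8, red, green, blue); there is no depth.
- get_calibration(name): a dict with "mtx" (3x3 intrinsics, pixels), "k1" (the pictures are not rectified: a ray, as slopes to the right and down, at radius r is drawn at 1 + k1 r^2 times it, then the intrinsics apply), "eye" and "orientation" of the camera in the world. Camera axes: x right, y down, z forward; pixel columns grow to the right and rows downward; lengths in mm; the calibration is good to about 2 mm. A picture is of the moment at which its call begins. get_calibration takes no time and is no camera call.
- close_job(): hands the job in, once; it reports no verdict.
The state is a dict: "time": time; "joint_positions": joint angles; "dq": joint speeds; "tau": joint torques, N m; "tool_pos": TCP position; "tcp_rot": TCP orientation; "contact_force": force on the tool from outside, world axes, zero at the start; "moment": the same for the moment, N m; "grip_width": finger opening in mm.
Only numpy, scipy, OpenCV 4.12 (cv2) and the standard library are available. Lean on these libraries where they do the work, as an engineer would, in place of code of your own. Each camera call takes 0.05 s, during which the arm holds its last target.

## Working session

There is one attempt and no reset: what is moved stays moved. The work goes in short steps, Python scripts to look and compute and a tool call to move; the robot and the scene stay as the last step left them, time stands still between calls to the robot, and variables do not carry over. Pictures are saved under pics/ and viewed, and the job is handed in when it is done.

Besides the shell and the picture viewer there is one more tool, called after "Call:" in YAML: its name, and indented under it one key for each argument. step_arm: Moves the arm, as the interface text tells. Shifts and turns lie within -1 to 1; 1 stands for 2 cm of shift or 4 degrees of turn. Its arguments: {"type":"object","properties":{"moves":{"type":"array"}},"required":["moves"]}

```bash
ls; mkdir -p pics; python3 - <<'E'
from plant import *
import cv2
for n in("top","side"):
    im=capture(n); cv2.imwrite(f"pics/{n}0.png",im[:,:,::-1]); print(n,get_calibration(n))
print(get_obs())
E
```

```text
pics
top {'mtx': array([[487.42851173,   0.        , 288.70700822],
       [  0.        , 487.42851173, 215.30221962],
       [  0.        ,   0.        ,   1.        ]]), 'k1': -0.038825483894640425, 'eye': array([ 290.18555521,  151.69257675, 1660.16758573]), 'orientation': array([-3.01788218, -0.00644107, -1.57497151])}
side {'mtx': array([[503.9649342 ,   0.        , 273.96612353],
       [  0.        , 503.9649342 , 217.85746068],
       [  0.        ,   0.        ,   1.        ]]), 'k1': -0.00204209983029215, 'eye': array([ 223.61792708, 1098.95686834, 1028.59208257]), 'orientation': array([-2.32565581,  0.01570075, -2.89281859])}
{'time': 0.1, 'joint_positions': array([-1.43198641e+00,  3.42659699e-01,  1.52490505e+00, -1.71578679e-05,
        1.27541521e+00, -1.45989057e-01]), 'dq': array([-0.00031232, -0.00128627, -0.00157426, -0.0008009 ,  0.00145971,
       -0.0010255 ]), 'tau': array([ 1.98721413e-03, -4.32001376e+01, -2.44695568e+01,  7.18639442e-02,
        5.26177988e-02, -3.78681500e-05]), 'tool_pos': array([ 147.47766383, -503.48399655,  226.11675213]), 'tcp_rot': array([-3.14021772e+00, -1.85579805e-04,  2.84803854e-01]), 'contact_force': array([-0.44539004,  0.63195482,  0.40807965]), 'moment': array([ 0.00713093, -0.01387233,  0.00308433]), 'grip_width': 91.49432946468343}
```

View pics/top0.png

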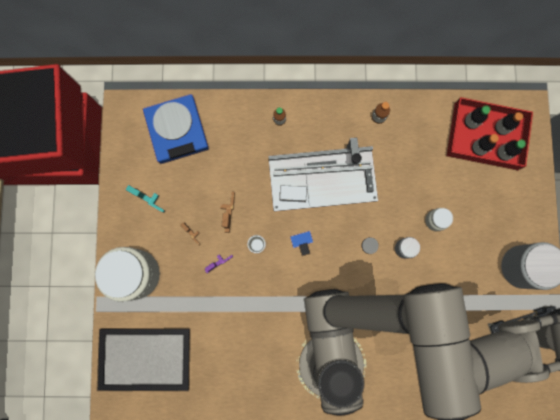

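View pics/side0.png

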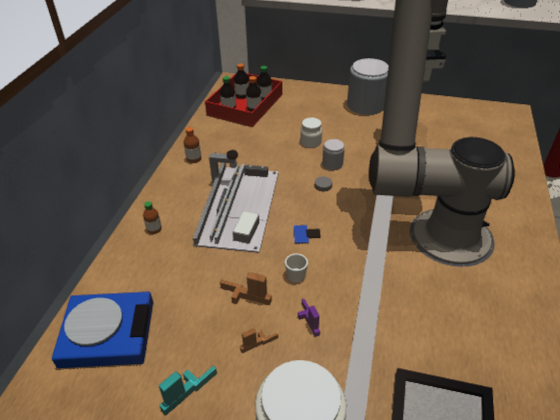

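Stick candidates in the top view are large brown (229,211), small brown (190,233), purple (218,262) and turquoise (146,198). The larger brown one at (229,211) fits: it isn't purple or turquoise, and it is bigger than the other brown one. I'll confirm in enlarged crops.

```bash
python3 - <<'E'
import cv2,numpy as np
t=cv2.imread("pics/top0.png"); s=cv2.imread("pics/side0.png")
a=cv2.resize(t[180:260,170:270],None,fx=6,fy=6,interpolation=cv2.INTER_CUBIC); cv2.imwrite("pics/cropA.png",a)
a=cv2.resize(t[130:220,260:390],None,fx=6,fy=6,interpolation=cv2.INTER_CUBIC); cv2.imwrite("pics/cropB.png",a)
a=cv2.resize(s[150:310,190:290],None,fx=3.7,fy=3.7,interpolation=cv2.INTER_CUBIC); cv2.imwrite("pics/cropC.png",a)
a=cv2.resize(s[255:355,210:310],None,fx=6,fy=6,interpolation=cv2.INTER_CUBIC); cv2.imwrite("pics/cropD.png",a)
E
```

```text
(no output)
```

View pics/cropA.png

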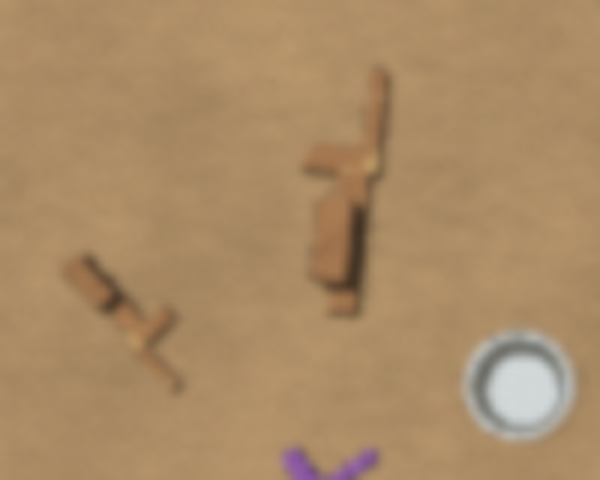

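View pics/cropB.png

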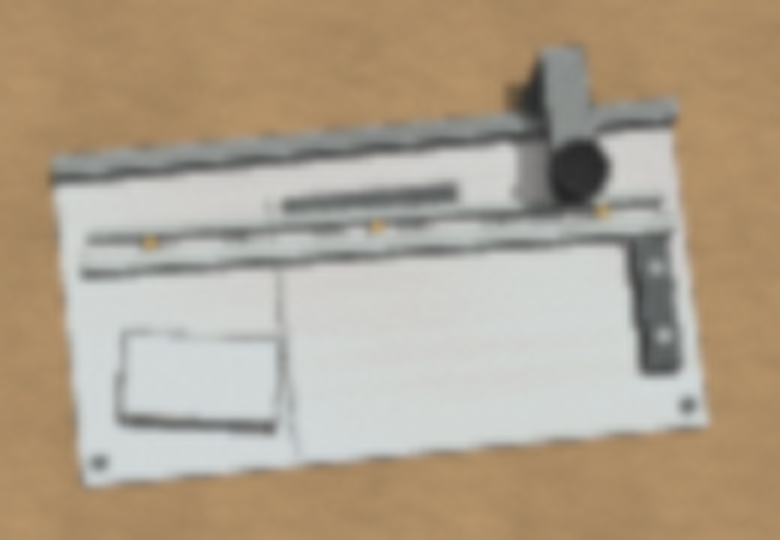

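View pics/cropC.png

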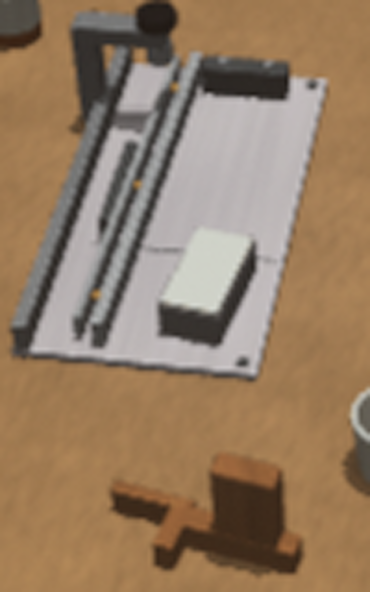

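View pics/cropD.png

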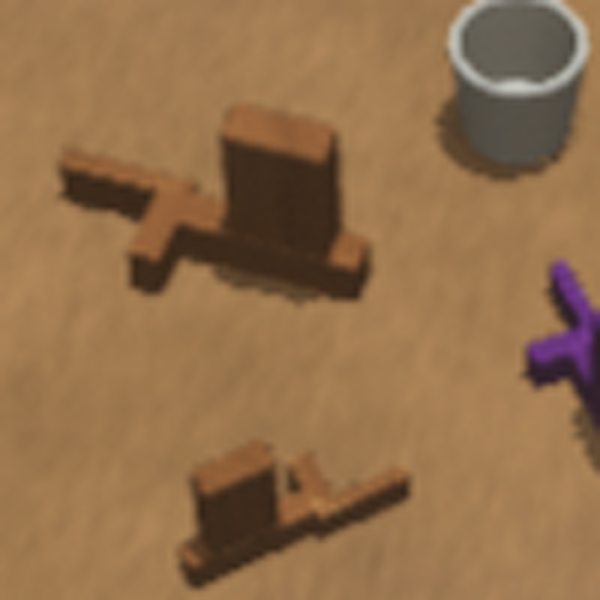

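The crops confirm it. The large brown stick has its grip near (229,220) px in the top view, its lip towards the top of the picture and its heel to the left. Next I'll fit the poses with both cameras.

```bash
cat > h.py <<'E'
import numpy as np, cv2
from scipy.spatial.transform import Rotation as R
from scipy.optimize import least_squares
from plant import *
def P(cal,X):
    X=np.atleast_2d(X); Rm=R.from_euler('xyz',cal['orientation']).as_matrix()
    c=(X-cal['eye'])@Rm; s=c[:,:2]/c[:,2:]; r2=(s**2).sum(1,keepdims=True)
    s=s*(1+cal['k1']*r2); m=cal['mtx']; return s*[m[0,0],m[1,1]]+[m[0,2],m[1,2]]
CAL={n:get_calibration(n) for n in('top','side')}
def T(p,X):  # p=x,y,yaw
    c,s=np.cos(p[2]),np.sin(p[2]); X=np.array(X,float)
    return np.c_[p[0]+c*X[:,0]-s*X[:,1],p[1]+s*X[:,0]+c*X[:,1],X[:,2]]
def uc(pts,off,sc): return (np.array(pts,float)+.5)/sc-.5+off
def box(x0,x1,y0,y1,z0,z1):
    return np.array([[x,y,z] for z in(z0,z1) for x,y in((x0,y0),(x1,y0),(x1,y1),(x0,y1))],float)
def draw(im,cal,X,off,sc,col=(0,0,255)):
    q=P(cal,X); q=(q-off+.5)*sc-.5
    for a,b in[(0,1),(1,2),(2,3),(3,0),(4,5),(5,6),(6,7),(7,4),(0,4),(1,5),(2,6),(3,7)]:
        cv2.line(im,tuple(int(v*16) for v in q[a]),tuple(int(v*16) for v in q[b]),col,1,cv2.LINE_AA,4)
STICK=[box(-35,50,-9,9,0,24),box(-23,23,-10,10,24,90),box(50,60,-14,30,0,24),box(60,105,-14,-4,0,24)]
def plateboxes(): return [box(-180,180,-80,110,0,8),box(-170,170,95,107,8,34),box(145,165,-49.5,25.5,8,36),box(-57,-57,-80,90,8,8)]
def sh(X,dz): Y=X.copy(); Y[:,2]+=dz; return Y
E
cat > fit1.py <<'E'
from h import *
A=([170,180],6);B=([260,130],6);C=([190,150],3.7);D=([210,255],6)
def fit(obs,p0):
    def f(p): return np.concatenate([(P(CAL[c],T(p,[X]))[0]-uc(u,*o)) for c,o,u,X in obs])
    r=least_squares(f,p0,x_scale=[1,1,.01],loss='soft_l1'); print(np.round(r.x,4),np.round(r.fun.reshape(-1,2),1).tolist()); return r.x
pl=fit([('top',B,(85,487),(-180,-80,8)),('top',B,(708,425),(180,-80,8)),('side',C,(328,80),(180,-80,8)),('side',C,(258,376),(-180,-80,8)),('side',C,(12,352),(-180,110,8)),('top',B,(52,158),(-170,107,34)),('top',B,(298,460),(-57,-80,8)),('top',B,(676,97),(170,107,34))],[560,150,-1.5])
bl=fit([('top',B,(126,331),(-45,25,43)),('top',B,(279,338),(45,25,43)),('top',B,(275,424),(45,-25,43)),('top',B,(120,416),(-45,-25,43)),
('side',C,(194,229),(45,25,43)),('side',C,(256,240),(45,-25,43)),('side',C,(216,321),(-45,-25,43)),('side',C,(160,304),(-45,25,43))],[560,200,-1.5])
st=fit([('top',A,(380,66),(105,-9,24)),('top',A,(303,160),(55,30,24)),('top',A,(343,316),(-35,0,12)),('side',D,(62,150),(105,-9,24)),('side',D,(147,292),(50,30,0)),('side',D,(358,298),(-35,9,0))],[560,330,0])
np.savez('fit.npz',pl=pl,bl=bl,st=st)
E
cat > ov.py <<'E'
from h import *
import sys
A=([170,180],6);B=([260,130],6);C=([190,150],3.7);D=([210,255],6)
f=np.load('fit.npz'); ims={n:cv2.imread(f'pics/{n}0.png') for n in('top','side')}
for nm,c,o,sz in(('A','top',A,(100,80)),('B','top',B,(130,90)),('C','side',C,(100,160)),('D','side',D,(100,100))):
    x,y=o[0]; im=cv2.resize(ims[c][y:y+sz[1],x:x+sz[0]],None,fx=o[1],fy=o[1],interpolation=cv2.INTER_CUBIC)
    for b in plateboxes(): draw(im,CAL[c],T(f['pl'],b),*o)
    if 'rail' in f: draw(im,CAL[c],T(f['pl'],f['rail']),*o,(255,0,255))
    draw(im,CAL[c],T(f['bl'],box(-45,45,-25,25,8,43)),*o,(0,160,0))
    for b in STICK: draw(im,CAL[c],T(f['st'],b),*o,(255,0,0))
    cv2.imwrite(f'pics/{sys.argv[1]}{nm}.png',im)
E
python3 fit1.py && python3 ov.py ov
```

```text
[609.0001  20.4051  -1.4731] [[-0.1, -0.1], [0.3, -0.2], [0.0, 0.3], [0.1, 0.2], [-0.0, -0.1], [2.7, -0.6], [0.1, 0.8], [-2.6, -0.0]]
[569.1707 126.7503  -1.6195] [[-0.9, -0.4], [0.3, -0.3], [0.3, -0.0], [-0.6, 0.1], [0.6, -0.4], [0.2, -0.1], [0.8, -0.6], [-1.1, 0.4]]
[ 4.749430e+02  3.454895e+02 -7.530000e-02] [[0.4, 0.0], [0.5, -2.0], [0.7, -0.6], [0.1, 1.1], [0.8, 0.1], [0.1, 1.1]]
```

```bash
sed -i "s/box(-170,170,95,107,8,34)/box(-180,180,95,107,8,34)/" h.py; sed -i "s/(-170,107,34)/(-180,107,34)/;s/(170,107,34)/(180,107,34)/" fit1.py; python3 fit1.py && python3 ov.py ov
```

```text
[608.9771  20.4207  -1.4735] [[-0.2, -0.1], [0.3, -0.2], [0.1, 0.3], [0.1, 0.2], [-0.0, -0.1], [-0.2, -0.3], [0.1, 0.8], [0.2, -0.3]]
[569.1707 126.7503  -1.6195] [[-0.9, -0.4], [0.3, -0.3], [0.3, -0.0], [-0.6, 0.1], [0.6, -0.4], [0.2, -0.1], [0.8, -0.6], [-1.1, 0.4]]
[ 4.749430e+02  3.454895e+02 -7.530000e-02] [[0.4, 0.0], [0.5, -2.0], [0.7, -0.6], [0.1, 1.1], [0.8, 0.1], [0.1, 1.1]]
```

View pics/ovA.png

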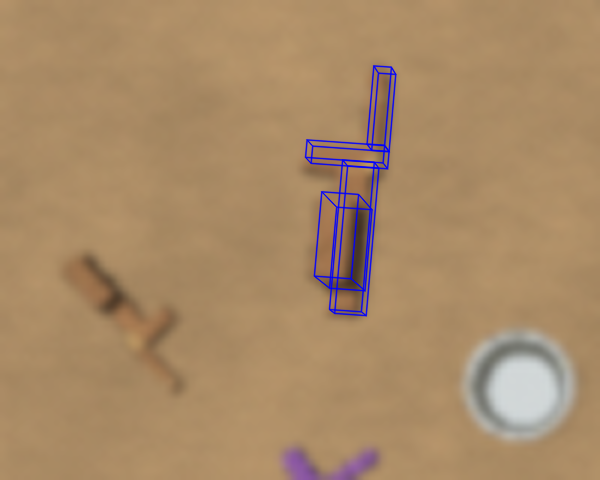

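View pics/ovB.png

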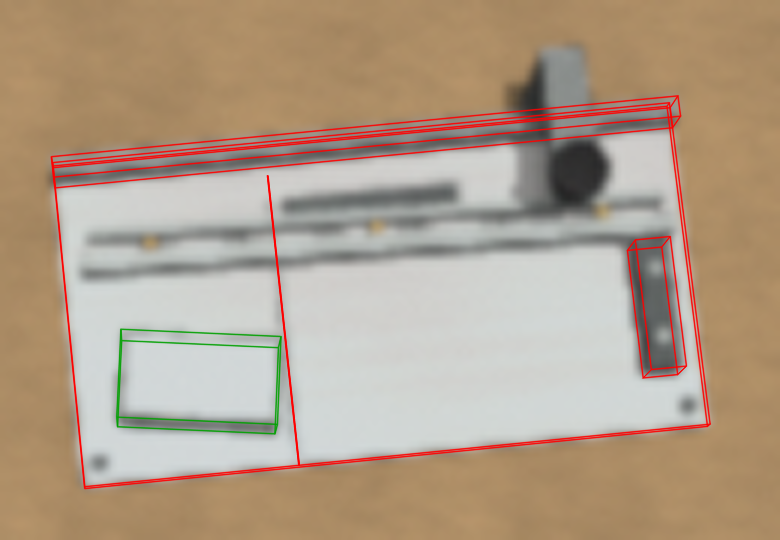

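View pics/ovC.png

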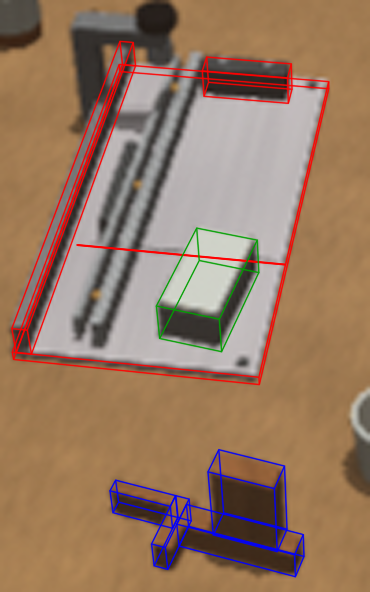

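View pics/ovD.png

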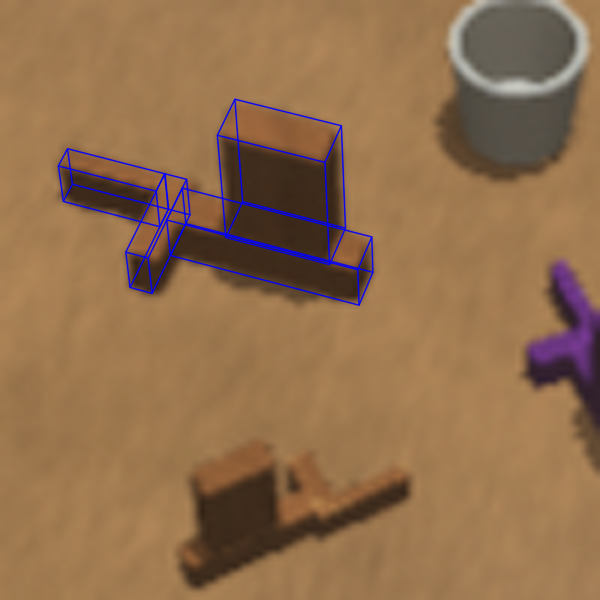

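```bash
cat > rail.py <<'E'
from h import *
import sys
f=dict(np.load('fit.npz')); pl=f['pl']; im=cv2.cvtColor(cv2.imread('pics/top0.png'),cv2.COLOR_BGR2GRAY).astype(float)
pts=[]
for u in range(276,363,3):
    # predicted row of nominal face center
    xs=np.linspace(-180,180,361); q=P(CAL['top'],T(pl,np.c_[xs,0*xs+44,0*xs+21])); v0=np.interp(u,q[:,0],q[:,1])
    r=np.arange(int(v0)-6,int(v0)+8); col=im[r,u]; print(u,round(v0,1),r[0],col.astype(int))
E
python3 rail.py; python3 -c "
from h import *
f=np.load('fit.npz');pl=f['pl'];d=f['bl'][:2]-pl[:2];c,s=np.cos(pl[2]),np.sin(pl[2]);print(c*d[0]+s*d[1],-s*d[0]+c*d[1])"
```

```text
276 173.8 167 [203 184 153 149 190 201 196 174 128 154 201 212 213 212]
279 173.5 167 [201 177 139 144 190 201 197 177 138 165 203 212 211 212]
282 173.2 167 [197 174 136 141 183 195 187 158 140 181 208 212 212 212]
285 172.9 166 [204 195 172 140 146 163 187 180 140 146 195 210 211 211]
288 172.6 166 [203 191 168 133 157 184 191 172 121 143 196 209 211 210]
291 172.3 166 [200 183 154 146 188 199 196 174 129 157 199 209 210 210]
294 172.0 166 [198 176 139 144 190 201 197 178 139 166 201 209 208 210]
297 171.8 165 [203 195 171 128 132 173 191 185 155 140 178 203 208 209]
300 171.5 165 [202 193 168 119 124 162 184 174 132 142 194 208 208 208]
303 171.2 165 [198 190 165 135 163 185 189 168 118 142 193 206 208 208]
306 170.9 164 [170 180 177 150 141 180 192 192 172 125 142 177 183 182]
309 170.6 164 [113 143 163 138 144 188 196 191 171 135 163 198 206 207]
312 170.3 164 [121 153 162 127 131 173 186 177 147 140 184 204 206 206]
315 170.0 163 [112 124 158 161 119 131 170 184 169 127 140 192 206 206]
318 169.7 163 [106 131 166 158 143 178 190 187 166 117 141 192 205 205]
321 169.4 163 [103 1
[... 327 characters left out ...]
194 208 208]
336 167.9 161 [165 158 164 171 143 142 188 196 189 171 132 160 198 208]
339 167.6 161 [208 206 200 177 136 140 184 191 184 159 137 175 203 208]
342 167.3 161 [208 206 197 172 123 123 164 182 172 137 143 195 209 209]
345 167.0 161 [170 168 176 165 118 130 171 184 167 118 140 195 209 210]
348 166.8 160 [131 131 129 120 105 100 137 174 185 169 121 144 196 208]
351 166.5 160 [ 80  86  93  94  85  94 136 175 188 174 132 159 200 209]
354 166.2 160 [ 50  44  38  46  75 117 160 173 170 151 137 179 204 210]
357 165.9 159 [ 48  48  51  56  68  86 115 153 174 169 131 140 194 209]
360 165.6 159 [ 70  96 122 149 162 148 157 169 182 167 117 137 192 207]
-109.69308647189854 -29.290881186662993
```

```bash
python3 - <<'E'
from h import *
f=dict(np.load('fit.npz')); a=-0.0274; b=box(-170,170,0,11,8,34); c,s=np.cos(a),np.sin(a)
b[:,:2]=b[:,:2]@np.array([[c,s],[-s,c]])+[0,35.5]; f['rail']=b; np.savez('fit.npz',**f)
E
python3 ov.py ow
```

```text
(no output)
```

View pics/owB.png

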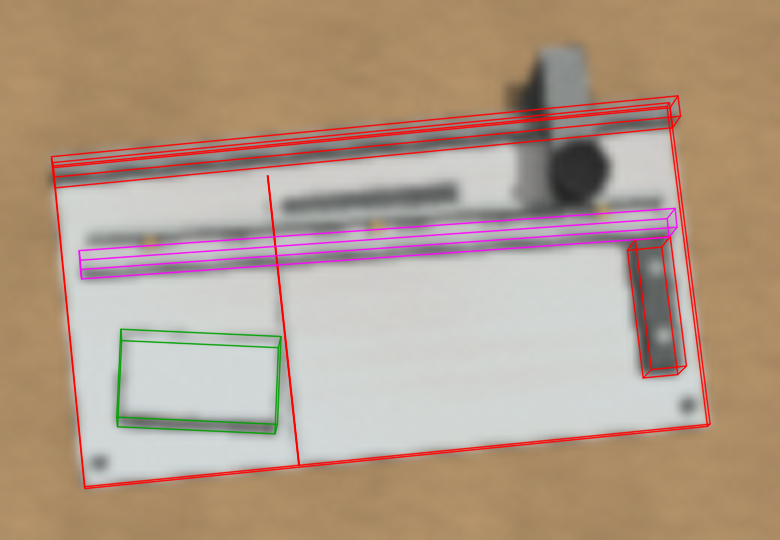

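View pics/owC.png

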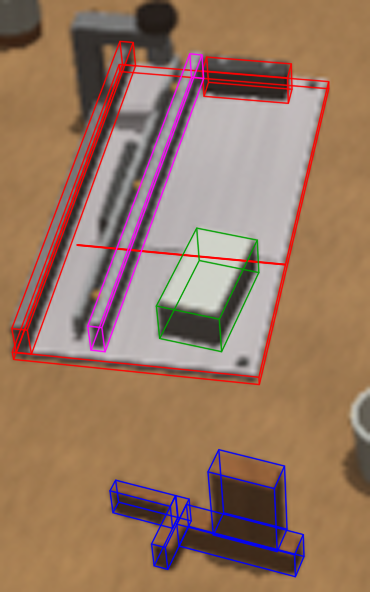

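```bash
cat > plan.py <<'E'
# usage: plan.py x y z yaw nrows grip [maxstep mm]
from h import *
import sys
def plan(tx,ty,tz,tyaw,n,g,ms=20.):
    o=get_obs(); p=np.array(o['tool_pos']); Rc=R.from_euler('xyz',o['tcp_rot'])
    Rt=R.from_euler('xyz',[np.pi,0,tyaw]); t=np.array([tx,ty,tz]); out=[]
    for i in range(n):
        d=t-p; L=np.linalg.norm(d); d=d*min(1,ms/L) if L>0 else d
        dt=Rc.inv().apply(d); rv=(Rc.inv()*Rt).as_rotvec(); a=np.linalg.norm(rv)
        # keep sign of large turns: choose +yaw way via given tyaw
        if a>np.radians(4): rv=rv*np.radians(4)/a
        row=np.r_[dt/20,np.degrees(rv)/4]; row=np.round(row,2); out.append(row)
        p=p+Rc.apply(row[:3]*20); Rc=Rc*R.from_rotvec(np.radians(row[3:]*4))
    print(', '.join(','.join(f'{v:g}' for v in np.r_[r,g])+'' for r in out)); print('ends',p.round(1),Rc.as_euler('xyz').round(3))
a=[float(v) for v in sys.argv[1:]]
plan(*a[:4],int(a[4]),a[5],*(a[6:]))
E
cat > st.py <<'E'
from h import *
o=get_obs(); print({k:np.round(o[k],3) for k in('time','tool_pos','tcp_rot','contact_force','grip_width','joint_positions')})
E
python3 plan.py 480 -300 230 3.066 8 -1
```

```text
0.97,-0.26,-0.01,-0,-0,-1,-1, 0.98,-0.19,-0.01,-0,-0,-1,-1, 0.99,-0.12,-0.01,0,-0,-1,-1, 1,-0.06,-0.01,0,-0,-1,-1, 1,0.01,-0.01,0,-0,-1,-1, 1,0.08,-0.01,0,-0,-1,-1, 0.99,0.15,-0.01,0,-0,-1,-1, 0.97,0.22,-0.01,0,-0,-1,-1
ends [ 283.9 -419.8  227.8] [-3.141e+00 -1.000e-03  8.430e-01]
```

Call:
step_arm:
  moves: [0.97, -0.26, 0, 0, 0, -1, -1, 0.98, -0.19, 0, 0, 0, -1, -1, 0.99, -0.12, 0, 0, 0, -1, -1, 1, -0.06, 0, 0, 0, -1, -1, 1, 0, 0, 0, 0, -1, -1, 1, 0.08, 0, 0, 0, -1, -1, 0.99, 0.15, 0, 0, 0, -1, -1, 0.97, 0.22, 0, 0, 0, -1, -1]

```text
time: 0.77
tool_pos: [284.6, -415.6, 222.6]
tcp_rot: [-3.134, -0.004, 0.86]
contact_force: [0.4, -0.1, 0.5]
grip_width: 91.4
```

```bash
python3 plan.py 480 -250 230 3.066 8 -1
```

```text
0.99,0.16,-0.03,-0,-0,-1,-1, 0.97,0.22,-0.03,-0,-0,-1,-1, 0.96,0.29,-0.03,0,-0,-1,-1, 0.93,0.36,-0.03,0,-0.01,-1,-1, 0.91,0.42,-0.03,0,-0,-1,-1, 0.87,0.49,-0.03,0,-0.01,-1,-1, 0.84,0.54,-0.03,0,-0,-1,-1, 0.8,0.6,-0.02,0,-0.01,-1,-1
ends [ 406.5 -312.1  227.5] [-3.137 -0.005  1.419]
```

Call:
step_arm:
  moves: [0.99, 0.16, -0.03, 0, 0, -1, -1, 0.97, 0.22, -0.03, 0, 0, -1, -1, 0.96, 0.29, -0.03, 0, 0, -1, -1, 0.93, 0.36, -0.03, 0, 0, -1, -1, 0.91, 0.42, -0.03, 0, 0, -1, -1, 0.87, 0.49, -0.03, 0, 0, -1, -1, 0.84, 0.54, -0.03, 0, 0, -1, -1, 0.8, 0.6, -0.02, 0, 0, -1, -1]

```text
time: 1.43
tool_pos: [410.0, -303.4, 224.6]
tcp_rot: [-3.132, -0.013, 1.448]
contact_force: [-0.4, 0.0, -0.1]
grip_width: 92.3
```

```bash
python3 plan.py 490 0 230 3.066 8 -1
```

```text
0.99,0.13,-0.01,0,-0.01,-1,-1, 0.98,0.2,-0.01,0,-0.01,-1,-1, 0.96,0.27,-0.01,0,-0.01,-1,-1, 0.94,0.34,-0.01,0,-0.01,-1,-1, 0.92,0.4,-0.01,0,-0.01,-1,-1, 0.88,0.47,-0.01,0,-0.01,-1,-1, 0.85,0.53,-0.01,0,-0.01,-1,-1, 0.81,0.58,-0.01,0,-0.01,-1,-1
ends [ 450.7 -148.8  227.6] [-3.139 -0.01   2.006]
```

Call:
step_arm:
  moves: [0.99, 0.13, -0.01, 0, -0.01, -1, -1, 0.98, 0.2, -0.01, 0, -0.01, -1, -1, 0.96, 0.27, -0.01, 0, -0.01, -1, -1, 0.94, 0.34, -0.01, 0, -0.01, -1, -1, 0.92, 0.4, -0.01, 0, -0.01, -1, -1, 0.88, 0.47, -0.01, 0, -0.01, -1, -1, 0.85, 0.53, -0.01, 0, -0.01, -1, -1, 0.81, 0.58, -0.01, 0, -0.01, -1, -1]

```text
time: 2.1
tool_pos: [450.6, -140.2, 224.5]
tcp_rot: [-3.136, -0.016, 2.036]
contact_force: [-0.4, 0.7, 0.1]
grip_width: 92.0
```

```bash
python3 plan.py 475 345 230 3.066 8 -1
```

```text
0.87,0.49,-0,0,-0.02,-1,-1, 0.83,0.55,-0,0,-0.02,-1,-1, 0.79,0.61,-0,0,-0.02,-1,-1, 0.75,0.66,-0,0,-0.02,-1,-1, 0.7,0.71,-0,0,-0.02,-1,-1, 0.65,0.76,-0.01,0,-0.01,-1,-1, 0.59,0.8,-0.01,0,-0.01,-1,-1, 0.54,0.84,-0.01,0.01,-0.02,-1,-1
ends [458.4  19.2 226.3] [ 3.141 -0.007  2.594]
```

Call:
step_arm:
  moves: [0.87, 0.49, 0, 0, -0.02, -1, -1, 0.83, 0.55, 0, 0, -0.02, -1, -1, 0.79, 0.61, 0, 0, -0.02, -1, -1, 0.75, 0.66, 0, 0, -0.02, -1, -1, 0.7, 0.71, 0, 0, -0.02, -1, -1, 0.65, 0.76, 0, 0, -0.02, -1, -1, 0.59, 0.8, 0, 0, -0.02, -1, -1, 0.54, 0.84, 0, 0, -0.02, -1, -1]

```text
time: 2.77
tool_pos: [454.7, 27.9, 223.4]
tcp_rot: [-3.141, -0.011, 2.623]
contact_force: [0.7, -0.8, 0.3]
grip_width: 91.9
```

```bash
python3 plan.py 475 345 230 3.066 8 -1
```

```text
0.44,0.9,-0.02,0,-0.02,-1,-1, 0.38,0.93,-0.02,0.01,-0.02,-1,-1, 0.31,0.95,-0.02,0.01,-0.03,-1,-1, 0.24,0.97,-0.02,0,-0.03,-1,-1, 0.17,0.98,-0.02,0.01,-0.02,-1,-1, 0.11,0.99,-0.02,0,-0.03,-1,-1, 0.04,1,-0.02,0,-0,-0.35,-1, 0.01,1,-0.02,0,-0,0,-1
ends [464.9 187.5 226.9] [ 3.141 -0.     3.066]
```

Call:
step_arm:
  moves: [0.44, 0.9, -0.02, 0, -0.02, -1, -1, 0.38, 0.93, -0.02, 0, -0.02, -1, -1, 0.31, 0.95, -0.02, 0, -0.02, -1, -1, 0.24, 0.97, -0.02, 0, -0.02, -1, -1, 0.17, 0.98, -0.02, 0, -0.02, -1, -1, 0.11, 0.99, -0.02, 0, -0.02, -1, -1, 0.04, 1, 0, 0, 0, -0.2, -1, 0, 1, 0, 0, 0, 0, -1]

```text
time: 3.43
tool_pos: [460.5, 195.8, 223.9]
tcp_rot: [3.14, -0.007, 3.083]
contact_force: [0.5, 0.4, -0.5]
grip_width: 92.0
```

```bash
python3 plan.py 475 345 150 3.066 8 -1
```

```text
-0.04,0.9,0.44,0.02,-0.11,0.24,-1, -0.02,0.9,0.44,0,0,0,-1, -0.02,0.9,0.44,0,0,0,-1, -0.02,0.9,0.44,0,0,0,-1, -0.02,0.9,0.45,0,0,0,-1, -0.02,0.9,0.45,0,0,0,-1, -0.02,0.9,0.44,0,0,0,-1, -0.01,0.89,0.45,0,0,0,-1
ends [474.4 339.  152.9] [3.142 0.    3.066]
```

Call:
step_arm:
  moves: [-0.05, 0.9, 0.44, 0, -0.1, 0.24, -1, -0.03, 0.9, 0.44, 0, 0, 0, -1, -0.03, 0.9, 0.44, 0, 0, 0, -1, -0.03, 0.9, 0.44, 0, 0, 0, -1, -0.03, 0.9, 0.45, 0, 0, 0, -1, -0.03, 0.9, 0.45, 0, 0, 0, -1, -0.03, 0.9, 0.44, 0, 0, 0, -1, -0.02, 0.6, 0.45, 0, 0, 0, -1]

```text
time: 4.1
tool_pos: [474.5, 341.8, 149.1]
tcp_rot: [3.141, -0.001, 3.068]
contact_force: [0.9, -0.1, -0.4]
grip_width: 91.9
```

```bash
python3 plan.py 475 345 110 3.066 3 -1; python3 st.py; python3 - <<'E'
from h import *
for n in("top","side"):
    im=capture(n); cv2.imwrite(f"pics/{n}1.png",im[:,:,::-1])
t=cv2.imread("pics/top1.png")[160:270,160:270]; s=cv2.imread("pics/side1.png")[210:320,190:300]
cv2.imwrite("pics/c1.png",cv2.resize(np.hstack([t,s]),None,fx=3.6,fy=3.6,interpolation=cv2.INTER_CUBIC))
E
```

```text
-0.01,0.08,1,0.01,-0.02,0.02,-1, -0.01,0.08,0.95,0,0,0,-1, 0,-0,0,0,0,0,-1
ends [475.1 345.  110.1] [3.142 0.    3.066]
{'time': np.float64(4.1), 'tool_pos': array([474.463, 341.848, 149.087]), 'tcp_rot': array([ 3.141e+00, -1.000e-03,  3.068e+00]), 'contact_force': array([ 0.935, -0.053, -0.38 ]), 'grip_width': np.float64(91.881), 'joint_positions': array([ 4.930e-01,  5.190e-01,  1.466e+00,  1.000e-03,  1.157e+00,
       -1.005e+00])}
```

View pics/c1.png

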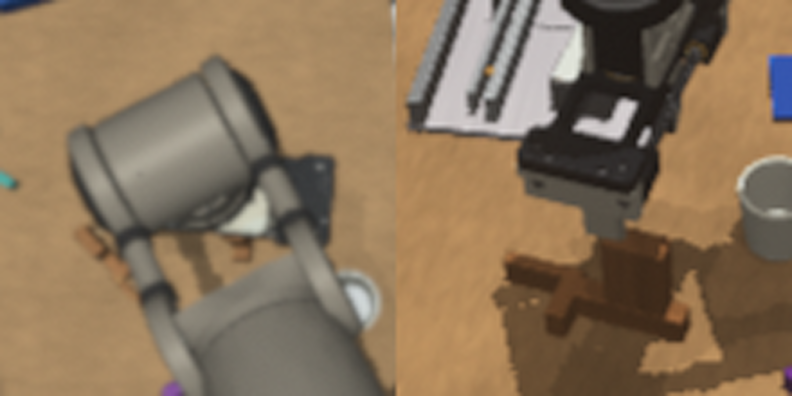

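The side view shows the jaws straight above the grip, one finger each side. I'm going down.

Call:
step_arm:
  moves: [0, 0.1, 0.9, 0, 0, 0, -1, 0, 0.05, 0.9, 0, 0, 0, -1, 0, 0, 0.9, 0, 0, 0, -1, 0, 0, 0.9, 0, 0, 0, -1, 0, 0, 0.8, 0, 0, 0, -1, 0, 0, 0.3, 0, 0, 0, -1]

```text
time: 4.7
tool_pos: [475.5, 341.1, 53.8]
tcp_rot: [-3.141, 0.001, 3.069]
contact_force: [-0.5, 0.1, -0.6]
grip_width: 91.7
```

```bash
python3 plan.py 475 345 50 3.066 3 -1; python3 - <<'E'
from h import *
im=capture("side"); cv2.imwrite(f"pics/side2.png",im[:,:,::-1])
s=cv2.imread("pics/side2.png")[210:320,190:300]
cv2.imwrite("pics/c2.png",cv2.resize(s,None,fx=5,fy=5,interpolation=cv2.INTER_CUBIC))
E
```

```text
0.04,0.2,0.19,-0.01,0.01,0.04,-1, 0,-0,0,0,0,0,-1, 0,-0,0,0,0,0,-1
ends [475.  345.1  50. ] [3.141 0.    3.066]
```

View pics/c2.png

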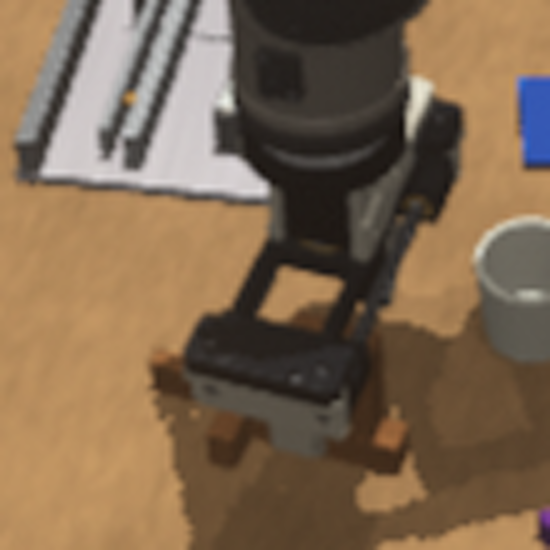

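Call:
step_arm:
  moves: [0, 0.22, 0.19, 0, 0, 0, -1, 0, 0, 0, 0, 0, 0, 0, 0, 0, 0, 0, 0, 0, 1, 0, 0, 0, 0, 0, 0, 1, 0, 0, 0, 0, 0, 0, 1, 0, 0, 0, 0, 0, 0, 1, 0, 0, 0, 0, 0, 0, 1, 0, 0, 0, 0, 0, 0, 1]

```text
time: 5.42
tool_pos: [478.6, 345.8, 54.8]
tcp_rot: [3.139, 0.007, 3.068]
contact_force: [-0.4, -0.8, 0.0]
grip_width: 49.9
```

Call:
step_arm:
  moves: [0, 0, 0, 0, 0, 0, 1, 0, 0, 0, 0, 0, 0, 1, 0, 0, 0, 0, 0, 0, 1, 0, 0, 0, 0, 0, 0, 1, 0, 0, 0, 0, 0, 0, 1, 0, 0, 0, 0, 0, 0, 1]

```text
time: 5.92
tool_pos: [478.6, 346.0, 55.1]
tcp_rot: [3.139, 0.007, 3.068]
contact_force: [1.2, -0.3, 0.6]
grip_width: 19.8
```

```bash
python3 st.py;python3 st.py
```

```text
{'time': np.float64(5.917), 'tool_pos': array([478.608, 345.96 ,  55.123]), 'tcp_rot': array([3.139, 0.007, 3.068]), 'contact_force': array([ 1.242, -0.34 ,  0.634]), 'grip_width': np.float64(19.765), 'joint_positions': array([ 0.497,  0.635,  1.552, -0.002,  0.947, -1.   ])}
{'time': np.float64(5.917), 'tool_pos': array([478.608, 345.96 ,  55.123]), 'tcp_rot': array([3.139, 0.007, 3.068]), 'contact_force': array([ 1.242, -0.34 ,  0.634]), 'grip_width': np.float64(19.765), 'joint_positions': array([ 0.497,  0.635,  1.552, -0.002,  0.947, -1.   ])}
```

Gripped at 19.8 mm against the 20 mm grip. Next I'll lift clear of the cup, then turn.

Call:
step_arm:
  moves: [0, 0, -0.5, 0, 0, 0, 1, 0, 0, -0.9, 0, 0, 0, 1, 0, 0, -0.9, 0, 0, 0, 1, 0, 0, -0.9, 0, 0, 0, 1, 0, 0, -0.5, 0, 0, 0, 1]

```text
time: 6.33
tool_pos: [475.4, 344.3, 129.7]
tcp_rot: [-3.139, -0.002, 3.068]
contact_force: [0.6, -0.1, -1.4]
grip_width: 20.3
```

```bash
python3 plan.py 525 240 135 1.6406 8 1 12; python3 st.py
```

```text
-0.3,-0.52,-0.03,-0,0,1,1, -0.33,-0.5,-0.03,-0,0,1,1, -0.37,-0.47,-0.03,-0,0,1,1, -0.4,-0.45,-0.02,-0,0,1,1, -0.43,-0.42,-0.03,-0,0,1,1, -0.46,-0.39,-0.02,-0,0,1,1, -0.48,-0.36,-0.03,-0,0,1,1, -0.51,-0.32,-0.02,-0,0,1,1
ends [516.7 257.5 134.1] [-3.139 -0.     2.509]
{'time': np.float64(6.333), 'tool_pos': array([475.362, 344.255, 129.737]), 'tcp_rot': array([-3.139e+00, -2.000e-03,  3.068e+00]), 'contact_force': array([ 0.63 , -0.102, -1.448]), 'grip_width': np.float64(20.281), 'joint_positions': array([ 4.97e-01,  5.44e-01,  1.48e+00, -1.00e-03,  1.12e+00, -1.00e+00])}
```

Call:
step_arm:
  moves: [-0.15, -0.25, -0.03, 0, 0, 1, 1, -0.16, -0.25, -0.03, 0, 0, 1, 1, -0.18, -0.24, -0.03, 0, 0, 1, 1, -0.2, -0.23, -0.03, 0, 0, 1, 1, -0.21, -0.21, -0.03, 0, 0, 1, 1, -0.23, -0.2, -0.03, 0, 0, 1, 1, -0.24, -0.18, -0.03, 0, 0, 1, 1, -0.25, -0.16, -0.03, 0, 0, 1, 1]

```text
time: 7.0
tool_pos: [495.8, 300.7, 143.3]
tcp_rot: [3.139, 0.002, 2.487]
contact_force: [0.1, 0.5, -1.5]
grip_width: 19.9
```

```bash
python3 plan.py 526 240 135 1.6406 8 1 5
```

```text
-0.22,-0.11,0.03,0,0,1,1, -0.23,-0.09,0.03,0,0,1,1, -0.24,-0.08,0.03,0.01,0,1,1, -0.24,-0.06,0.03,0,0,1,1, -0.24,-0.04,0.03,0.01,0,1,1, -0.25,-0.03,0.03,0.01,0,1,1, -0.25,-0.01,0.03,0,0,1,1, -0.25,0.01,0.03,0.01,0,1,1
ends [513.5 265.  138.5] [3.141e+00 1.000e-03 1.929e+00]
```

Call:
step_arm:
  moves: [-0.22, -0.11, 0.06, 0, 0, 1, 1, -0.23, -0.09, 0.06, 0, 0, 1, 1, -0.24, -0.08, 0.06, 0, 0, 1, 1, -0.24, -0.06, 0.06, 0, 0, 1, 1, -0.24, -0.04, 0.06, 0, 0, 1, 1, -0.25, -0.03, 0.06, 0, 0, 1, 1, -0.25, -0.01, 0.06, 0, 0, 1, 1, -0.25, 0.01, 0.06, 0, 0, 1, 1]

```text
time: 7.67
tool_pos: [512.9, 262.3, 138.0]
tcp_rot: [3.138, 0.0, 1.899]
contact_force: [-0.2, 0.2, -1.1]
grip_width: 19.9
```

```bash
python3 plan.py 526 240 110 1.6406 8 1 8
```

```text
-0.27,0.05,0.29,0.01,-0,1,1, -0.26,0.07,0.3,0.02,-0,1,1, -0.26,0.09,0.29,0.01,-0,1,1, -0.25,0.11,0.3,0.01,-0.01,0.7,1, -0.18,0.09,0.22,0,0,0,1, 0,0,0,0,0,0,1, 0,0,0,0,0,0,1, 0,0,0,0,0,0,1
ends [525.9 239.9 110. ] [3.142 0.    1.641]
```

Call:
step_arm:
  moves: [-0.27, 0.05, 0.29, 0.01, 0, 1, 1, -0.26, 0.07, 0.3, 0.02, 0, 1, 1, -0.26, 0.09, 0.29, 0.01, 0, 1, 1, -0.25, 0.11, 0.3, 0.01, 0, 0.6, 1, -0.18, 0.09, 0.22, 0, 0, 0, 1, 0, 0, 0, 0, 0, 0, 1]

```text
time: 8.17
tool_pos: [526.3, 237.9, 112.0]
tcp_rot: [3.141, -0.001, 1.632]
contact_force: [-0.2, -0.1, -1.7]
grip_width: 19.7
```

```bash
python3 plan.py 528 238 80 1.6406 5 1 8; python3 st.py; python3 - <<'E'
from h import *
o=get_obs()
for n in("top","side"):
    im=capture(n); cv2.imwrite(f"pics/{n}3.png",im[:,:,::-1])
s=cv2.imread("pics/side3.png")[130:300,180:300]
off=([180,130]);sc=3.5
im=cv2.resize(s,None,fx=sc,fy=sc,interpolation=cv2.INTER_CUBIC)
tp=o['tool_pos']; yaw=o['tcp_rot'][2]-np.pi
for dx,col in((3.7,(255,0,0)),):
  p=[tp[0]-dx*np.cos(yaw),tp[1]-dx*np.sin(yaw),yaw]
  for b in STICK: draw(im,CAL['side'],T(p,sh(b,tp[2]-55.1)),off,sc,col)
cv2.imwrite("pics/c3.png",np.hstack([im,cv2.resize(s,None,fx=sc,fy=sc,interpolation=cv2.INTER_CUBIC)])[:, :800])
t=cv2.imread("pics/top3.png")[130:250,200:320]; cv2.imwrite("pics/c3t.png",cv2.resize(t,None,fx=5,fy=5,interpolation=cv2.INTER_CUBIC))
E
```

```text
-0,0.02,0.4,0.01,-0.01,-0.13,1, -0,0.02,0.4,-0,0,0,1, -0,0.02,0.4,-0,0,0,1, -0,0.03,0.4,-0,0,0,1, -0,-0,-0,-0,0,0,1
ends [528.1 238.   80. ] [-3.141  0.     1.641]
{'time': np.float64(8.167), 'tool_pos': array([526.275, 237.909, 111.994]), 'tcp_rot': array([ 3.141e+00, -1.000e-03,  1.632e+00]), 'contact_force': array([-0.17 , -0.143, -1.742]), 'grip_width': np.float64(19.657), 'joint_positions': array([2.920e-01, 5.470e-01, 1.532e+00, 1.000e-03, 1.063e+00, 2.300e-01])}
```

View pics/c3.png

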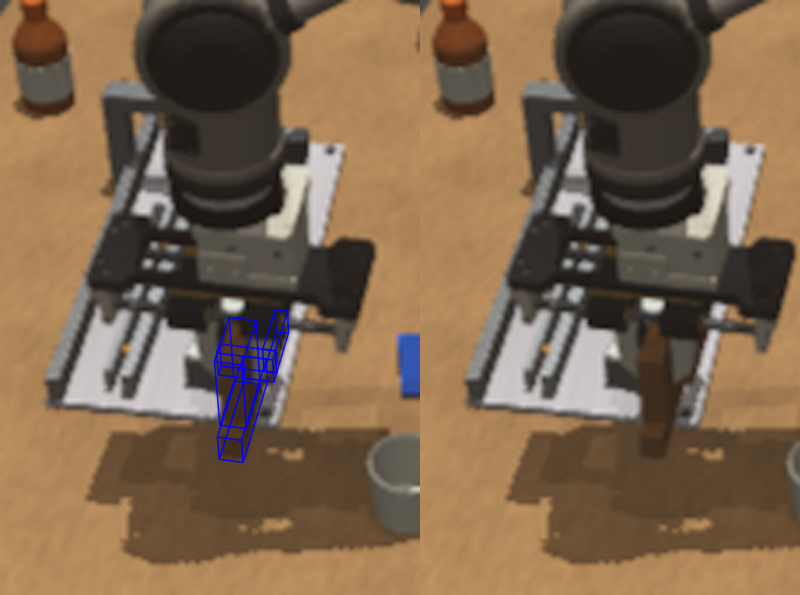

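View pics/c3t.png

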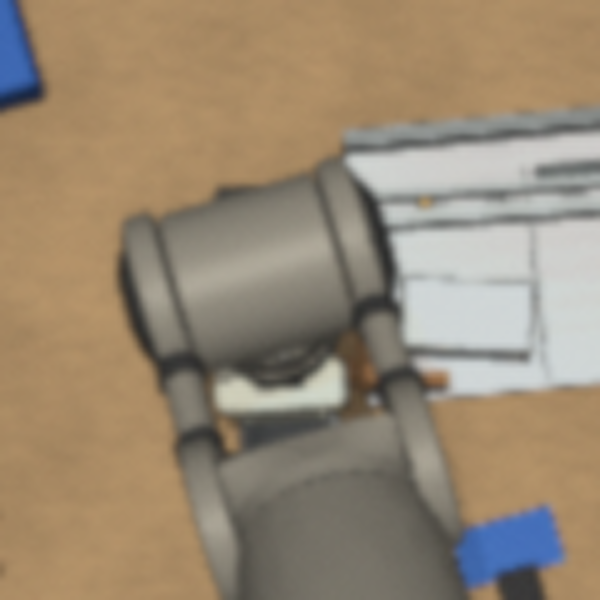

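```bash
python3 - <<'E'
from h import *
o=get_obs(); tp=o['tool_pos']; yaw=o['tcp_rot'][2]-np.pi
for dx in(0,3.7):
  p=[tp[0]-dx*np.cos(yaw),tp[1]-dx*np.sin(yaw),yaw]
  print(dx,P(CAL['top'],T(p,sh(np.array([[105,-4,24.],[105,-14,24]]),tp[2]-55.1))),'obs', uc([(449,372),(449,388)],[200,130],5))
E
```

```text
0 [[290.82941952 202.44821103]
 [291.03137707 205.46478477]] obs [[289.4 204. ]
 [289.4 207.2]]
3.7 [[289.70194803 202.5203642 ]
 [289.90303252 205.53709811]] obs [[289.4 204. ]
 [289.4 207.2]]
```

Call:
step_arm:
  moves: [0, 0.05, 0.5, 0, 0, -0.13, 1, 0, 0.02, 0.5, 0, 0, 0, 1, 0, 0.02, 0.5, 0, 0, 0, 1, 0, 0.02, 0.4, 0, 0, 0, 1, 0, 0, 0.25, 0, 0, 0, 1, 0, 0, 0.1, 0, 0, 0, 1, 0, 0, 0.05, 0, 0, 0, 1]

```text
time: 8.85
tool_pos: [528.6, 240.8, 63.0]
tcp_rot: [3.139, -0.002, 1.647]
contact_force: [-2.7, 4.4, 12.3]
grip_width: 19.9
```

```bash
cat > look.py <<'E'
from h import *
import sys
k=sys.argv[1]; o=get_obs(); f=np.load('fit.npz'); tp=o['tool_pos']; yaw=o['tcp_rot'][2]-np.pi
pl=f['pl']; c,s=np.cos(pl[2]),np.sin(pl[2]); g=tp[:2]-3.7*np.array([np.cos(yaw),np.sin(yaw)])
hc=g+60*np.array([np.cos(yaw),np.sin(yaw)])+4*np.array([np.sin(yaw),-np.cos(yaw)]); d=hc-pl[:2]
print('heel corner in plate',c*d[0]+s*d[1],-s*d[0]+c*d[1],'stick bottom z',tp[2]-55.1,'yaw rel rail deg',np.degrees(yaw+1.501),'F',o['contact_force'].round(2),'t',o['time'])
p=[g[0],g[1],yaw]
if k!='-':
  for n,off,sz,sc in(("top",[230,130],(150,90),5),("side",[180,130],(120,160),3.7)):
    im=capture(n)[:,:,::-1]; cv2.imwrite(f"pics/{n}{k}.png",im)
    s_=cv2.resize(np.ascontiguousarray(im[off[1]:off[1]+sz[1],off[0]:off[0]+sz[0]]),None,fx=sc,fy=sc,interpolation=cv2.INTER_CUBIC)
    for b in STICK: draw(s_,CAL[n],T(p,sh(b,tp[2]-55.1)),off,sc,(255,0,0))
    cv2.imwrite(f"pics/L{k}{n}.png",s_)
E
python3 look.py 4; python3 st.py
```

```text
heel corner in plate -170.9876654914153 -63.79859919501465 stick bottom z 7.870556402780927 yaw rel rail deg 0.3445702096036382 F [-2.67  4.37 12.31] t 8.85
{'time': np.float64(8.95), 'tool_pos': array([528.619, 240.498,  63.247]), 'tcp_rot': array([ 3.139e+00, -2.000e-03,  1.647e+00]), 'contact_force': array([-0.228, -1.415, -1.973]), 'grip_width': np.float64(19.686), 'joint_positions': array([2.940e-01, 6.110e-01, 1.571e+00, 1.000e-03, 9.560e-01, 2.170e-01])}
```

View pics/L4top.png

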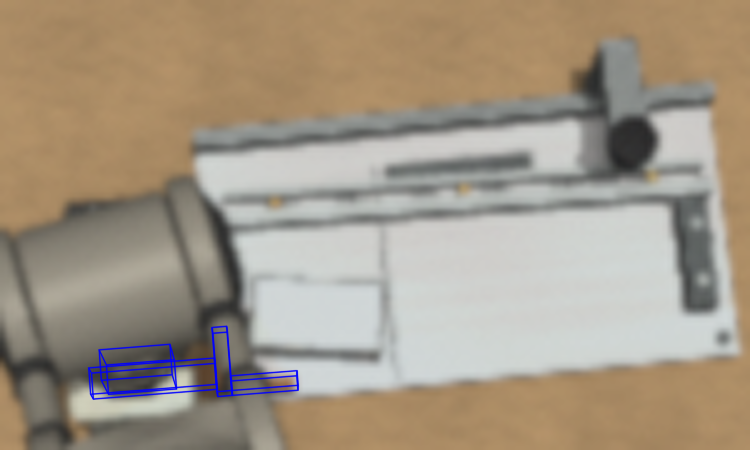

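View pics/L4side.png

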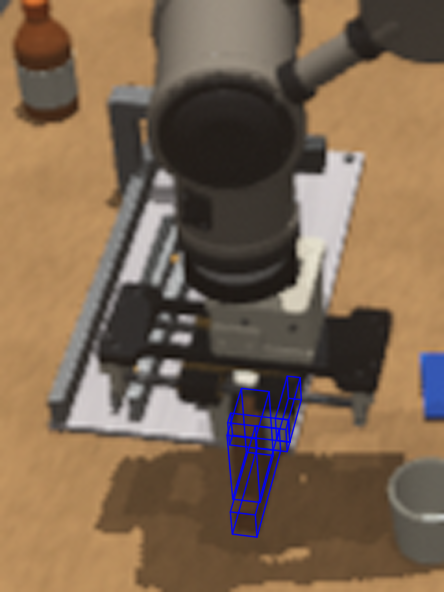

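Call:
step_arm:
  moves: [0, 0, -0.12, 0, 0, 0.1, 1, 0, 0, 0, 0, 0, 0, 1, 0, 0, 0, 0, 0, 0, 1]

```text
time: 9.2
tool_pos: [528.8, 240.5, 66.1]
tcp_rot: [3.138, -0.002, 1.639]
contact_force: [-0.2, -0.5, -1.4]
grip_width: 19.5
```

```bash
python3 look.py -; python3 st.py
```

```text
heel corner in plate -170.6138508354795 -63.99599504349198 stick bottom z 11.040950323642654 yaw rel rail deg -0.06937966758581551 F [-0.23 -0.53 -1.35] t 9.2
{'time': np.float64(9.2), 'tool_pos': array([528.845, 240.454,  66.141]), 'tcp_rot': array([ 3.138e+00, -2.000e-03,  1.639e+00]), 'contact_force': array([-0.233, -0.534, -1.353]), 'grip_width': np.float64(19.461), 'joint_positions': array([2.940e-01, 6.080e-01, 1.569e+00, 1.000e-03, 9.610e-01, 2.250e-01])}
```

Call:
step_arm:
  moves: [-0.12, 0.08, 0, 0, 0, 0, 1, -0.12, 0.08, 0, 0, 0, 0, 1, -0.12, 0.08, 0, 0, 0, 0, 1, -0.1, 0.06, 0, 0, 0, 0, 1, 0, 0, 0, 0, 0, 0, 1]

```text
time: 9.62
tool_pos: [536.5, 230.4, 66.5]
tcp_rot: [3.137, -0.002, 1.639]
contact_force: [0.3, -0.3, -2.1]
grip_width: 19.7
```

```bash
python3 look.py -
```

```text
heel corner in plate -159.91278579472174 -57.37558639239131 stick bottom z 11.385347945144211 yaw rel rail deg -0.07580117536429164 F [ 0.3  -0.34 -2.1 ] t 9.6167
```

Call:
step_arm:
  moves: [-0.1, 0.06, 0, 0, 0, 0, 1, -0.1, 0.06, 0, 0, 0, 0, 1, -0.1, 0.06, 0, 0, 0, 0, 1, -0.1, 0.06, 0, 0, 0, 0, 1]

```text
time: 9.95
tool_pos: [541.8, 222.7, 66.5]
tcp_rot: [3.138, -0.003, 1.639]
contact_force: [-0.4, 1.6, -1.5]
grip_width: 20.3
```

```bash
python3 look.py 5
```

```text
heel corner in plate -151.6802748575485 -52.85346482204975 stick bottom z 11.35532483481645 yaw rel rail deg -0.10332437699830384 F [-0.45  1.56 -1.51] t 9.95
```

View pics/L5top.png

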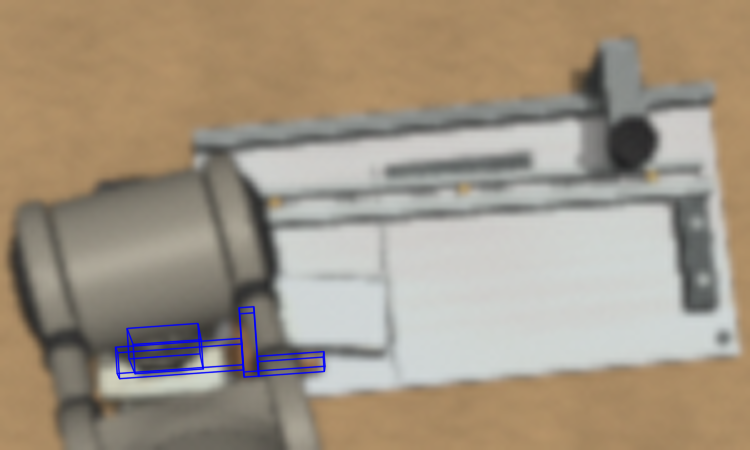

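Call:
step_arm:
  moves: [-0.06, 0.1, 0, 0, 0, 0, 1, -0.06, 0.14, 0, 0, 0, 0, 1, -0.06, 0.16, 0, 0, 0, 0, 1, -0.06, 0.16, 0, 0, 0, 0, 1, -0.06, 0.16, 0, 0, 0, 0, 1, -0.06, 0.16, 0, 0, 0, 0, 1, -0.05, 0.1, 0, 0, 0, 0, 1, 0, 0.02, 0, 0, 0, 0, 1]

```text
time: 10.72
tool_pos: [563.2, 214.7, 66.0]
tcp_rot: [-3.141, -0.002, 1.638]
contact_force: [-2.6, 0.3, -0.7]
grip_width: 20.0
```

```bash
python3 look.py 6
```

```text
heel corner in plate -141.69295574858376 -32.426196143270744 stick bottom z 10.933250387311752 yaw rel rail deg -0.15495967756720835 F [-2.65  0.29 -0.66] t 10.7167
```

View pics/L6top.png

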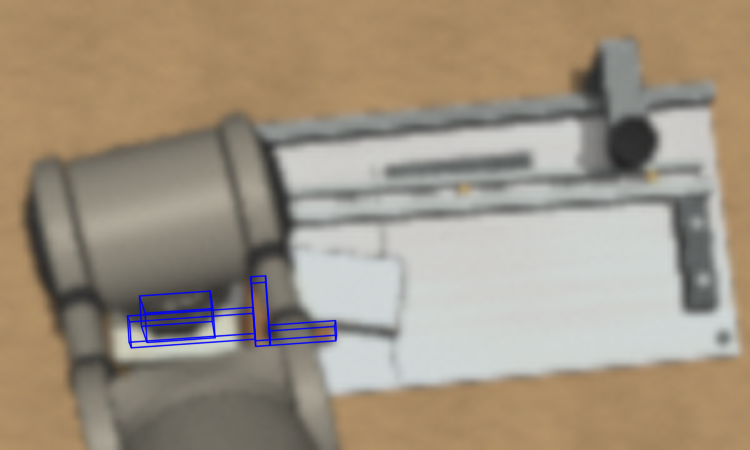

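View pics/L6side.png

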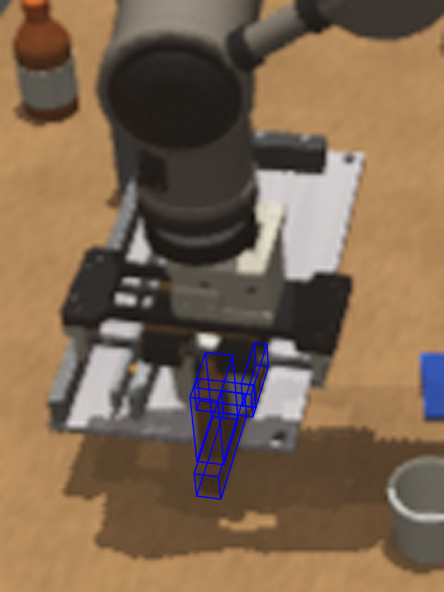

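Call:
step_arm:
  moves: [-0.09, 0.07, 0, 0, 0, 0, 1, -0.09, 0.1, 0, 0, 0, 0, 1, -0.09, 0.1, 0, 0, 0, 0, 1, -0.07, 0.1, 0, 0, 0, 0, 1, -0.05, 0.1, 0, 0, 0, 0, 1, 0, 0.04, 0, 0, 0, 0, 1]

```text
time: 11.32
tool_pos: [574.4, 207.2, 65.9]
tcp_rot: [3.142, -0.002, 1.639]
contact_force: [-2.2, -0.2, -1.0]
grip_width: 20.0
```

```bash
python3 look.py 7
```

```text
heel corner in plate -133.11331227166772 -21.913825547266864 stick bottom z 10.781208704560562 yaw rel rail deg -0.10797358077530855 F [-2.19 -0.18 -0.97] t 11.3167
```

View pics/L7top.png

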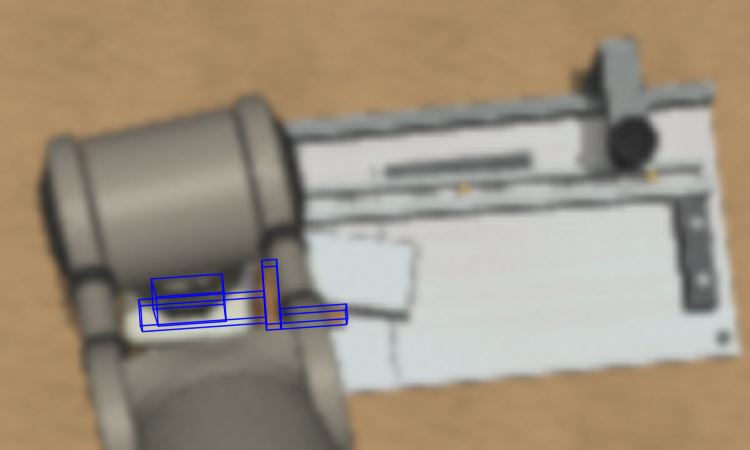

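Call:
step_arm:
  moves: [-0.04, 0.06, 0, 0, 0, 0, 1, -0.04, 0.07, 0, 0, 0, 0, 1, -0.04, 0.07, 0, 0, 0, 0, 1, -0.02, 0.07, 0, 0, 0, 0, 1, 0, 0.04, 0, 0, 0, 0, 1]

```text
time: 11.83
tool_pos: [580.5, 204.8, 65.7]
tcp_rot: [-3.14, -0.002, 1.639]
contact_force: [-2.4, 0.4, -0.5]
grip_width: 19.7
```

```bash
python3 look.py -
```

```text
heel corner in plate -130.12063832692448 -16.098516145798456 stick bottom z 10.605611084750628 yaw rel rail deg -0.09988843766098648 F [-2.39  0.36 -0.54] t 11.8333
```

Call:
step_arm:
  moves: [-0.02, 0.05, 0, 0, 0, 0, 1, -0.02, 0.05, 0, 0, 0, 0, 1, 0, 0.05, 0, 0, 0, 0, 1]

```text
time: 12.08
tool_pos: [582.1, 204.1, 65.3]
tcp_rot: [-3.136, -0.002, 1.638]
contact_force: [-4.9, 0.6, -0.3]
grip_width: 19.7
```

```bash
python3 look.py 8
```

```text
heel corner in plate -129.28373983484514 -14.625022635513933 stick bottom z 10.218973087586328 yaw rel rail deg -0.1409704232179488 F [-4.91  0.59 -0.3 ] t 12.0833
```

View pics/L8top.png

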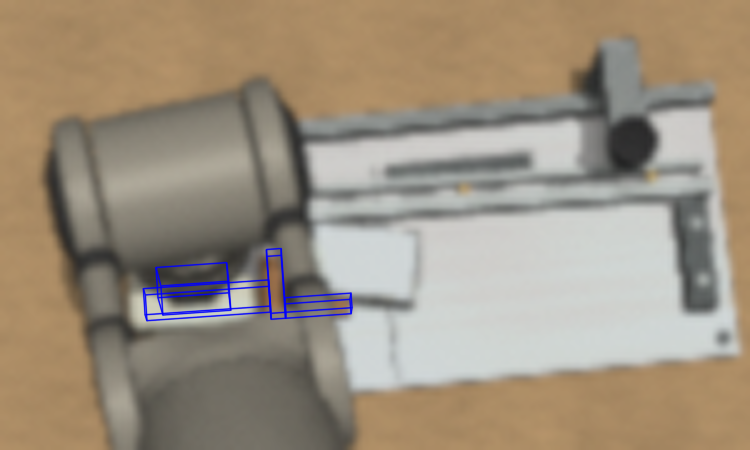

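Call:
step_arm:
  moves: [-0.05, 0.05, 0, 0, 0, 0, 1, -0.05, 0.05, 0, 0, 0, 0, 1]

```text
time: 12.35
tool_pos: [583.7, 202.2, 65.0]
tcp_rot: [-3.135, -0.002, 1.638]
contact_force: [-3.3, 0.2, -1.0]
grip_width: 20.1
```

```bash
python3 look.py 9
```

```text
heel corner in plate -127.23015807595888 -13.147677525502958 stick bottom z 9.91739938315201 yaw rel rail deg -0.12115558960474337 F [-3.31  0.2  -1.04] t 12.35
```

View pics/L9top.png

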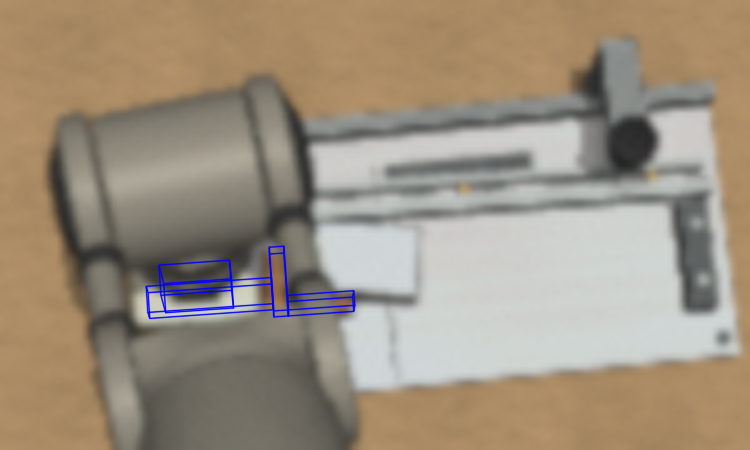

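Call:
step_arm:
  moves: [-0.05, 0.05, -0.02, -0.05, 0, 0, 1, -0.05, 0.05, -0.02, -0.05, 0, 0, 1, -0.05, 0.05, -0.02, 0, 0, 0, 1]

```text
time: 12.7
tool_pos: [587.5, 198.0, 65.5]
tcp_rot: [3.141, -0.0, 1.638]
contact_force: [-2.5, -0.8, -2.9]
grip_width: 19.5
```

```bash
python3 look.py 10
```

```text
heel corner in plate -122.67355863937875 -9.836311272121687 stick bottom z 10.385992348288191 yaw rel rail deg -0.12985863238376172 F [-2.46 -0.78 -2.94] t 12.7
```

View pics/L10top.png

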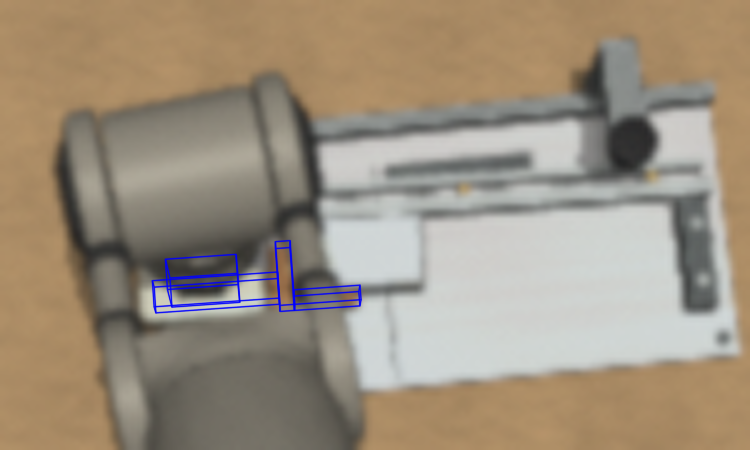

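Call:
step_arm:
  moves: [0, 0.04, 0, 0, 0, 0, 1, 0, 0.04, 0, 0, 0, 0, 1]

```text
time: 12.97
tool_pos: [588.9, 198.1, 65.6]
tcp_rot: [-3.141, -0.001, 1.638]
contact_force: [-5.0, -0.9, -1.1]
grip_width: 19.7
```

```bash
python3 look.py -; python3 -c "
from h import *
from scipy.optimize import fsolve
u=uc([(425,214)],[230,130],5)[0]
X=fsolve(lambda p:P(CAL['top'],[[p[0],p[1],43]])[0]-u,[570,70]);f=np.load('fit.npz');pl=f['pl'];d=X-pl[:2];c,s=np.cos(pl[2]),np.sin(pl[2]);print('FL corner plate',c*d[0]+s*d[1],-s*d[0]+c*d[1])"
```

```text
heel corner in plate -122.65972585795566 -8.41744412467256 stick bottom z 10.539546322474969 yaw rel rail deg -0.16948955623833262 F [-5.   -0.88 -1.07] t 12.9667
FL corner plate -28.918611597245377 31.168094005470937
```

Call:
step_arm:
  moves: [0, 0.03, 0, 0, 0, 0, 1, 0, 0.02, 0, 0, 0, 0, 1]

```text
time: 13.13
tool_pos: [589.0, 198.1, 65.6]
tcp_rot: [-3.139, -0.0, 1.638]
contact_force: [-4.1, -1.4, 0.5]
grip_width: 20.2
```

Call:
step_arm:
  moves: [0, 0.02, 0, 0, 0, 0, 1, 0, 0.02, 0, 0, 0, 0, 1]

```text
time: 13.3
tool_pos: [589.1, 198.2, 65.6]
tcp_rot: [-3.137, 0.0, 1.638]
contact_force: [-5.3, -1.5, -0.8]
grip_width: 19.9
```

Call:
step_arm:
  moves: [0, 0.05, 0, -0.04, 0, 0, 1, 0, 0.05, 0, -0.04, 0, 0, 1, 0, 0.04, 0, 0, 0, 0, 1]

```text
time: 13.55
tool_pos: [589.5, 198.4, 65.4]
tcp_rot: [-3.137, 0.0, 1.637]
contact_force: [-5.4, -1.8, 1.8]
grip_width: 19.9
```

Call:
step_arm:
  moves: [0, 0.06, -0.02, -0.05, 0, 0, 1, 0, 0.06, -0.02, -0.05, 0, 0, 1, 0, 0.06, -0.01, -0.05, 0, 0, 1, 0, 0.05, 0, 0, 0, 0, 1]

```text
time: 13.88
tool_pos: [590.0, 198.6, 65.3]
tcp_rot: [-3.137, 0.001, 1.636]
contact_force: [-5.8, -2.0, 2.0]
grip_width: 19.7
```

```bash
python3 look.py 11; python3 st.py
```

```text
heel corner in plate -123.03077561622608 -7.424907848619048 stick bottom z 10.220023324543597 yaw rel rail deg -0.25525982976429096 F [-5.8  -1.97  2.05] t 13.8833
{'time': np.float64(13.983), 'tool_pos': array([590.006, 198.575,  65.341]), 'tcp_rot': array([-3.137e+00,  1.000e-03,  1.636e+00]), 'contact_force': array([-6.716, -1.535,  0.955]), 'grip_width': np.float64(20.124), 'joint_positions': array([ 0.202,  0.676,  1.431, -0.   ,  1.038,  0.137])}
```

View pics/L11top.png

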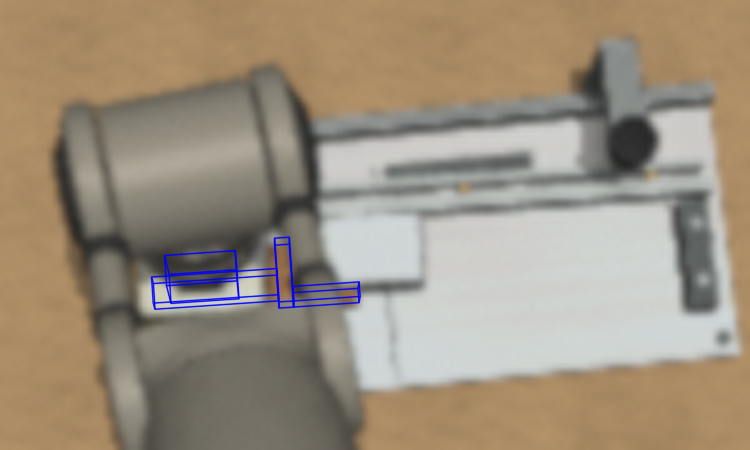

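View pics/L11side.png

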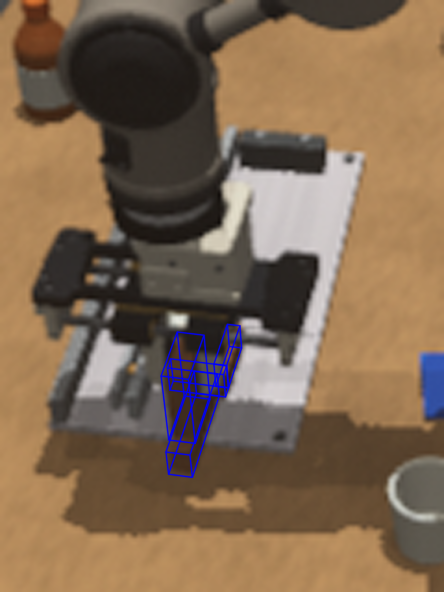

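```bash
python3 - <<'E'
from h import *
o=get_obs(); tp=o['tool_pos']; yaw=o['tcp_rot'][2]-np.pi
g=tp[:2]-3.7*np.array([np.cos(yaw),np.sin(yaw)]);p=[g[0],g[1],yaw]
im=cv2.imread('pics/top11.png'); off=[278,165];sc=14
s=cv2.resize(im[165:200,278:322],None,fx=sc,fy=sc,interpolation=cv2.INTER_CUBIC)
for b in STICK[2:]: draw(s,CAL['top'],T(p,sh(b,10.2)),off,sc,(255,0,0))
cv2.imwrite('pics/z11.png',s)
E
```

```text
(no output)
```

View pics/z11.png

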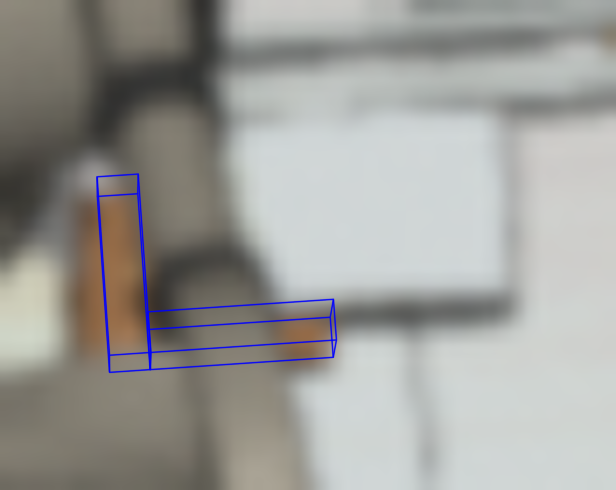

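Call:
step_arm:
  moves: [0, 0.03, -0.02, -0.03, 0, -0.12, 1, 0, 0.02, 0, 0, 0, -0.12, 1]

```text
time: 14.15
tool_pos: [589.1, 198.1, 65.1]
tcp_rot: [-3.134, 0.002, 1.653]
contact_force: [-5.4, -2.6, 0.8]
grip_width: 19.6
```

```bash
python3 look.py -
```

```text
heel corner in plate -122.49317843787934 -7.430966734831609 stick bottom z 10.03430635495237 yaw rel rail deg 0.6927996361831545 F [-5.43 -2.57  0.78] t 14.15
```

```bash
cat >> st.py <<'E'
F=np.array(o['contact_force']);M=np.array(o['moment']);yaw=o['tcp_rot'][2]-np.pi
e=np.array([np.cos(yaw),np.sin(yaw)]);n=np.array([-e[1],e[0]])
print('feedF',F[:2]@e,'latF',F[:2]@n,'M',M.round(3),'Mz/latF mm',1000*M[2]/(F[:2]@n))
E
python3 st.py; python3 -c "
from h import *
for i in range(3):
  print(get_obs()['moment'],get_obs()['contact_force']); capture('side')"
```

```text
{'time': np.float64(14.15), 'tool_pos': array([589.065, 198.052,  65.134]), 'tcp_rot': array([-3.134e+00,  2.000e-03,  1.653e+00]), 'contact_force': array([-5.432, -2.566,  0.783]), 'grip_width': np.float64(19.572), 'joint_positions': array([ 2.020e-01,  6.770e-01,  1.432e+00, -1.000e-03,  1.040e+00,
        1.200e-01])}
feedF 2.113327601162651 latF -5.624081733527135 M [-0.545  1.15  -0.526] Mz/latF mm 93.58760760092811
[-0.54537315  1.15044675 -0.52634435] [-5.43237299 -2.56627601  0.7831787 ]
[-0.68595829  1.16077091 -0.52050525] [-5.67242622 -3.27773494 -0.20258488]
[-0.73781782  1.1579037  -0.53891884] [-6.6547262  -1.56752818  0.28921409]
```

Call:
step_arm:
  moves: [-0.03, 0.05, -0.01, -0.04, 0, 0, 1, -0.04, 0.05, -0.01, -0.04, 0, 0, 1, -0.05, 0.04, 0, 0, 0, 0, 1]

```text
time: 14.55
tool_pos: [589.2, 197.7, 65.4]
tcp_rot: [-3.134, -0.001, 1.651]
contact_force: [-6.6, 1.3, 0.6]
grip_width: 19.9
```

```bash
python3 look.py -; python3 st.py|tail -1
```

```text
heel corner in plate -122.14048821765729 -7.421946247488378 stick bottom z 10.330014556032673 yaw rel rail deg 0.5834588672187401 F [-6.57  1.29  0.62] t 14.55
feedF -1.811158944751239 latF -6.446838935751396 M [ 0.235  1.266 -0.536] Mz/latF mm 83.13276146378419
```

Call:
step_arm:
  moves: [-0.08, 0.04, 0, -0.03, 0, 0, 1, -0.08, 0.04, 0, -0.03, 0, 0, 1, -0.08, 0.04, 0, 0, 0, 0, 1]

```text
time: 14.8
tool_pos: [589.3, 196.8, 65.5]
tcp_rot: [-3.134, -0.007, 1.65]
contact_force: [-6.3, 3.7, 0.0]
grip_width: 19.9
```

```bash
python3 look.py -; python3 st.py|tail -1
```

```text
heel corner in plate -121.18592161343514 -7.452933756184827 stick bottom z 10.389113651684106 yaw rel rail deg 0.5163310805051969 F [-6.29  3.74  0.03] t 14.8
feedF -4.226437561216069 latF -5.980017220617001 M [ 0.481  1.209 -0.518] Mz/latF mm 86.69937513102005
```

Call:
step_arm:
  moves: [-0.12, 0.03, 0, -0.03, -0.05, 0, 1, -0.12, 0.03, 0, -0.03, -0.05, 0, 1]

```text
time: 14.97
tool_pos: [589.4, 195.2, 65.4]
tcp_rot: [-3.135, -0.005, 1.649]
contact_force: [-5.7, 4.7, -0.6]
grip_width: 19.6
```

```bash
python3 look.py -; python3 st.py|tail -1
```

```text
heel corner in plate -119.66079795041558 -7.604952525229937 stick bottom z 10.273527432176671 yaw rel rail deg 0.4612356397657191 F [-5.67  4.74 -0.65] t 14.9667
feedF -5.170117637187262 latF -5.28495330511815 M [ 1.047  1.183 -0.486] Mz/latF mm 91.93355492298569
```

Call:
step_arm:
  moves: [-0.12, 0.04, 0, -0.03, -0.05, 0, 1, -0.12, 0.04, 0, -0.03, -0.05, 0, 1, -0.12, 0.04, 0, -0.02, -0.03, 0, 1]

```text
time: 15.22
tool_pos: [589.6, 193.9, 65.3]
tcp_rot: [-3.137, -0.005, 1.648]
contact_force: [-6.7, 6.8, -0.2]
grip_width: 19.8
```

```bash
python3 look.py -; python3 st.py|tail -1
```

```text
heel corner in plate -118.36367731624226 -7.534559264203688 stick bottom z 10.212444791946034 yaw rel rail deg 0.41507646404727383 F [-6.72  6.85 -0.16] t 15.2167
feedF -7.3462634645641804 latF -6.173295148616999 M [ 1.122  1.347 -0.401] Mz/latF mm 64.9334118944587
```

```bash
python3 look.py 12; python3 - <<'E'
from h import *
o=get_obs(); tp=o['tool_pos']; yaw=o['tcp_rot'][2]-np.pi
g=tp[:2]-3.7*np.array([np.cos(yaw),np.sin(yaw)]);p=[g[0],g[1],yaw]
im=cv2.imread('pics/top12.png'); off=[278,165];sc=14
s=cv2.resize(im[165:200,278:322],None,fx=sc,fy=sc,interpolation=cv2.INTER_CUBIC)
for b in STICK[2:]: draw(s,CAL['top'],T(p,sh(b,10.2)),off,sc,(255,0,0))
cv2.imwrite('pics/z12.png',s)
E
```

```text
heel corner in plate -118.36367731624226 -7.534559264203688 stick bottom z 10.212444791946034 yaw rel rail deg 0.41507646404727383 F [-6.72  6.85 -0.16] t 15.2167
```

View pics/z12.png

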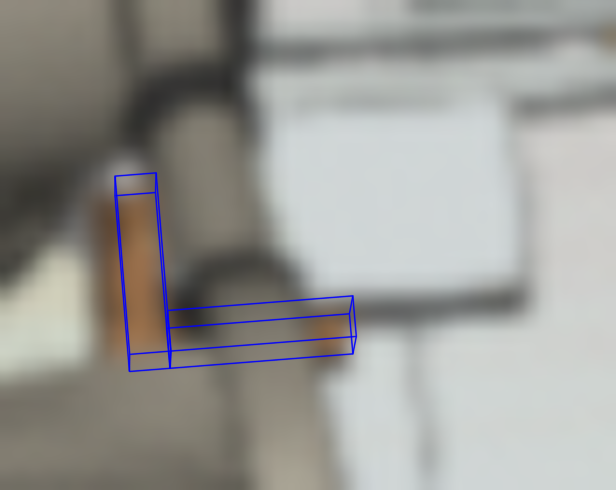

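View pics/L12side.png

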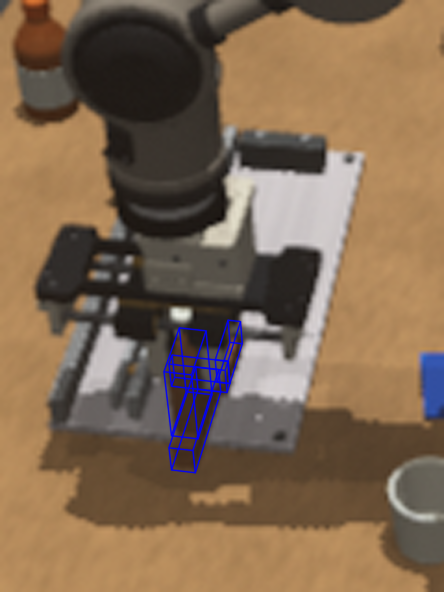

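Call:
step_arm:
  moves: [-0.15, 0.03, 0, -0.03, -0.04, 0, 1, -0.15, 0.03, 0, -0.03, -0.04, 0, 1, -0.15, 0.03, 0, 0, 0, 0, 1]

```text
time: 15.57
tool_pos: [589.7, 191.3, 65.5]
tcp_rot: [-3.138, -0.008, 1.648]
contact_force: [-6.1, 6.3, 1.4]
grip_width: 19.9
```

```bash
python3 look.py -; python3 st.py|tail -1
```

```text
heel corner in plate -115.69374383118209 -7.78197718856004 stick bottom z 10.359158963843804 yaw rel rail deg 0.4122069652390299 F [-6.06  6.33  1.43] t 15.5667
feedF -6.780987904606056 latF -5.554893448872088 M [ 1.073  1.253 -0.427] Mz/latF mm 76.93053820156462
```

Call:
step_arm:
  moves: [-0.17, 0.04, 0, -0.03, -0.05, 0, 1, -0.18, 0.04, 0, -0.03, -0.05, 0, 1, -0.18, 0.04, 0, -0.02, -0.05, 0, 1, -0.18, 0.04, 0, -0.02, -0.03, 0, 1]

```text
time: 15.9
tool_pos: [590.2, 185.3, 65.5]
tcp_rot: [-3.14, -0.008, 1.648]
contact_force: [-7.2, 6.4, 0.8]
grip_width: 19.9
```

```bash
python3 look.py -; python3 st.py|tail -1
```

```text
heel corner in plate -109.67378400604473 -7.801673999913392 stick bottom z 10.372081388717127 yaw rel rail deg 0.3977772911197214 F [-7.18  6.36  0.85] t 15.9
feedF -6.893862516742285 latF -6.6700394354693735 M [ 1.199  1.408 -0.446] Mz/latF mm 66.89321979249546
```

Call:
step_arm:
  moves: [-0.19, 0.03, 0, -0.02, -0.05, 0, 1, -0.19, 0.03, 0, -0.02, -0.05, 0, 1, -0.19, 0.03, 0, -0.02, -0.05, 0, 1, -0.19, 0.03, 0, 0, -0.03, 0, 1]

```text
time: 16.23
tool_pos: [590.5, 177.8, 65.4]
tcp_rot: [-3.14, -0.006, 1.647]
contact_force: [-7.0, 5.9, 0.8]
grip_width: 19.5
```

```bash
python3 look.py 13; python3 st.py|tail -1
```

```text
heel corner in plate -102.22615489898598 -8.304980602001738 stick bottom z 10.29174973911207 yaw rel rail deg 0.3836684667295952 F [-7.    5.88  0.77] t 16.2333
feedF -4.548694450722145 latF -5.514094782574307 M [ 0.871  1.171 -0.43 ] Mz/latF mm 78.03377807780934
```

View pics/L13top.png

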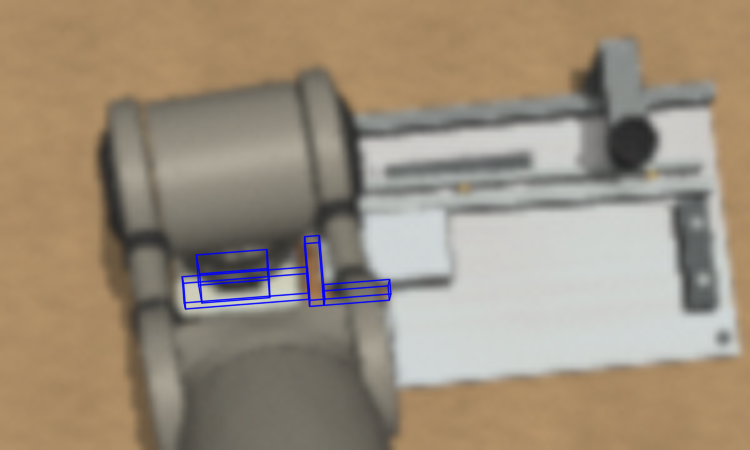

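Call:
step_arm:
  moves: [-0.19, 0.045, 0, -0.02, -0.05, 0, 1, -0.19, 0.04, 0, -0.02, -0.05, 0, 1, -0.19, 0.04, 0, -0.02, -0.05, 0, 1, -0.19, 0.04, 0, 0, -0.03, 0, 1]

```text
time: 16.67
tool_pos: [591.3, 170.6, 65.4]
tcp_rot: [-3.139, -0.006, 1.647]
contact_force: [-6.9, 7.6, 1.7]
grip_width: 20.0
```

```bash
python3 look.py -; python3 st.py|tail -1
```

```text
heel corner in plate -95.025524068345 -8.23141872467487 stick bottom z 10.281147090456265 yaw rel rail deg 0.3460560122235016 F [-6.9   7.64  1.69] t 16.6667
feedF -8.139888060664541 latF -6.297343959521306 M [ 1.252  1.366 -0.373] Mz/latF mm 59.21260668371074
```

```bash
cat > m.py <<'E'
from h import *
o=get_obs(); f=np.load('fit.npz'); tp=o['tool_pos']; yaw=o['tcp_rot'][2]-np.pi
pl=f['pl']; c,s=np.cos(pl[2]),np.sin(pl[2]); e=np.array([np.cos(yaw),np.sin(yaw)]);n=np.array([-e[1],e[0]])
d=tp[:2]-3.7*e+60*e-4*n-pl[:2]; x,y=c*d[0]+s*d[1],-s*d[0]+c*d[1]; F=o['contact_force'][:2]
print(f"mid x {x+45:.1f} s {y+.0274*x:.2f} yaw {np.degrees(yaw+1.501):.2f} z {tp[2]-55.1:.1f} feedF {F@e:.1f} latF {F@n:.1f} rot {np.round(o['tcp_rot'],3)} Mz {o['moment'][2]:.2f}")
E
python3 m.py
```

```text
mid x -50.0 s -10.84 yaw 0.35 z 10.3 feedF -8.1 latF -6.3 rot [-3.139 -0.006  1.647] Mz -0.37
```

Call:
step_arm:
  moves: [-0.19, 0.035, 0, -0.02, -0.05, 0, 1, -0.19, 0.035, 0, -0.02, -0.05, 0, 1, -0.19, 0.035, 0, -0.02, -0.05, 0, 1, -0.19, 0.035, 0, -0.02, -0.05, 0, 1, -0.19, 0.035, 0, 0, -0.05, 0, 1]

```text
time: 17.08
tool_pos: [591.8, 161.8, 65.3]
tcp_rot: [-3.138, -0.004, 1.646]
contact_force: [-5.5, 5.7, -0.2]
grip_width: 19.8
```

```bash
python3 m.py
```

```text
mid x -41.2 s -10.95 yaw 0.32 z 10.2 feedF -6.1 latF -5.0 rot [-3.138 -0.004  1.646] Mz -0.40
```

Call:
step_arm:
  moves: [-0.2, 0.042, 0, -0.02, -0.05, -0.01, 1, -0.2, 0.042, 0, -0.02, -0.05, -0.01, 1, -0.2, 0.04, 0, -0.02, -0.05, -0.01, 1, -0.2, 0.04, -0.01, -0.02, -0.05, 0, 1, -0.2, 0.04, -0.01, -0.02, -0.05, 0, 1, -0.2, 0.04, 0, 0, -0.05, 0, 1]

```text
time: 17.58
tool_pos: [592.6, 149.7, 65.1]
tcp_rot: [-3.136, -0.001, 1.647]
contact_force: [-6.3, 6.5, 0.3]
grip_width: 19.8
```

```bash
python3 m.py
```

```text
mid x -29.1 s -10.90 yaw 0.39 z 10.0 feedF -6.9 latF -5.7 rot [-3.136e+00 -1.000e-03  1.647e+00] Mz -0.44
```

Call:
step_arm:
  moves: [-0.2, 0.042, -0.02, -0.04, -0.03, 0, 1, -0.2, 0.042, -0.02, -0.04, -0.03, 0, 1, -0.2, 0.042, -0.02, -0.04, -0.03, 0, 1, -0.2, 0.042, -0.02, -0.04, -0.03, 0, 1, -0.2, 0.04, -0.02, -0.04, -0.03, 0, 1, -0.2, 0.04, -0.01, -0.03, -0.03, 0, 1]

```text
time: 18.08
tool_pos: [593.4, 135.2, 65.1]
tcp_rot: [-3.14, -0.002, 1.647]
contact_force: [-6.4, 6.5, 0.0]
grip_width: 19.9
```

```bash
python3 m.py
```

```text
mid x -14.5 s -11.19 yaw 0.35 z 10.0 feedF -6.9 latF -5.9 rot [-3.140e+00 -2.000e-03  1.647e+00] Mz -0.34
```

Call:
step_arm:
  moves: [-0.2, 0.046, -0.02, -0.03, -0.04, -0.01, 1, -0.2, 0.046, -0.02, -0.03, -0.04, -0.01, 1, -0.2, 0.046, -0.02, -0.03, -0.04, 0, 1, -0.2, 0.046, -0.02, -0.03, -0.04, 0, 1, -0.2, 0.044, -0.02, -0.03, -0.04, 0, 1, -0.2, 0.044, -0.01, -0.03, -0.04, 0, 1]

```text
time: 18.58
tool_pos: [594.5, 120.3, 65.0]
tcp_rot: [-3.141, -0.0, 1.647]
contact_force: [-5.5, 6.3, 0.3]
grip_width: 19.9
```

```bash
python3 m.py
```

```text
mid x 0.4 s -11.14 yaw 0.35 z 9.9 feedF -6.7 latF -5.0 rot [-3.141 -0.     1.647] Mz -0.38
```

Call:
step_arm:
  moves: [-0.2, 0.052, -0.03, -0.02, -0.03, -0.01, 1, -0.2, 0.05, -0.03, -0.02, -0.03, -0.01, 1, -0.2, 0.048, -0.03, -0.02, -0.03, 0, 1, -0.2, 0.046, -0.03, -0.02, -0.03, 0, 1, -0.2, 0.046, -0.03, -0.02, -0.03, 0, 1, -0.2, 0.046, -0.02, -0.02, -0.03, 0, 1]

```text
time: 19.08
tool_pos: [595.6, 104.6, 65.2]
tcp_rot: [-3.135, -0.001, 1.647]
contact_force: [-5.9, 5.3, -2.7]
grip_width: 20.0
```

```bash
python3 m.py
```

```text
mid x 16.1 s -11.09 yaw 0.36 z 10.1 feedF -5.7 latF -5.4 rot [-3.135e+00 -1.000e-03  1.647e+00] Mz -0.38
```

Call:
step_arm:
  moves: [-0.2, 0.05, -0.02, -0.04, -0.03, -0.01, 1, -0.2, 0.05, -0.02, -0.04, -0.03, -0.01, 1, -0.2, 0.048, -0.02, -0.04, -0.03, 0, 1, -0.2, 0.048, -0.02, -0.03, -0.03, 0, 1, -0.2, 0.048, -0.02, -0.02, -0.03, 0, 1, -0.2, 0.048, -0.02, -0.02, -0.03, 0, 1]

```text
time: 19.58
tool_pos: [596.8, 90.1, 65.3]
tcp_rot: [-3.135, -0.004, 1.647]
contact_force: [-5.8, 5.2, -1.5]
grip_width: 19.9
```

```bash
python3 m.py
```

```text
mid x 30.6 s -10.92 yaw 0.37 z 10.2 feedF -5.6 latF -5.4 rot [-3.135 -0.004  1.647] Mz -0.47
```

Call:
step_arm:
  moves: [-0.2, 0.048, -0.01, -0.04, -0.04, 0, 1, -0.2, 0.048, -0.01, -0.04, -0.04, 0, 1, -0.2, 0.048, -0.02, -0.04, -0.04, 0, 1, -0.2, 0.048, -0.02, -0.03, -0.04, 0, 1, -0.2, 0.048, -0.02, -0.02, -0.04, 0, 1, -0.2, 0.048, -0.02, -0.02, -0.04, 0, 1]

```text
time: 20.08
tool_pos: [597.7, 76.0, 65.2]
tcp_rot: [-3.135, -0.002, 1.647]
contact_force: [-6.0, 5.2, -1.3]
grip_width: 20.0
```

```bash
python3 m.py
```

```text
mid x 44.8 s -11.06 yaw 0.34 z 10.1 feedF -5.6 latF -5.6 rot [-3.135e+00 -2.000e-03  1.647e+00] Mz -0.39
```

Call:
step_arm:
  moves: [-0.2, 0.048, -0.02, -0.05, -0.04, -0.01, 1, -0.2, 0.048, -0.02, -0.05, -0.04, -0.01, 1, -0.2, 0.048, -0.02, -0.04, -0.04, 0, 1, -0.2, 0.048, -0.02, -0.03, -0.04, 0, 1, -0.2, 0.048, -0.02, -0.02, -0.04, 0, 1, -0.2, 0.048, -0.02, -0.02, -0.04, 0, 1]

```text
time: 20.58
tool_pos: [598.7, 61.5, 65.2]
tcp_rot: [-3.136, -0.001, 1.647]
contact_force: [-6.5, 4.6, -2.5]
grip_width: 20.1
```

```bash
python3 m.py
```

```text
mid x 59.3 s -11.02 yaw 0.36 z 10.1 feedF -5.1 latF -6.2 rot [-3.136e+00 -1.000e-03  1.647e+00] Mz -0.40
```

Call:
step_arm:
  moves: [-0.2, 0.046, -0.02, -0.04, -0.04, 0, 1, -0.2, 0.046, -0.02, -0.04, -0.04, 0, 1, -0.2, 0.046, -0.02, -0.04, -0.04, 0, 1, -0.19, 0.046, -0.02, -0.03, -0.04, 0, 1, -0.18, 0.046, -0.02, -0.02, -0.04, 0, 1]

```text
time: 21.0
tool_pos: [599.5, 49.9, 65.1]
tcp_rot: [-3.136, 0.0, 1.646]
contact_force: [-5.5, 5.5, -0.9]
grip_width: 19.7
```

```bash
python3 m.py
```

```text
mid x 71.0 s -11.12 yaw 0.31 z 10.0 feedF -5.8 latF -5.0 rot [-3.136  0.     1.646] Mz -0.39
```

Call:
step_arm:
  moves: [-0.18, 0.052, -0.02, -0.04, -0.02, -0.01, 1, -0.18, 0.05, -0.02, -0.04, -0.02, -0.01, 1, -0.18, 0.048, -0.02, -0.04, -0.02, 0, 1, -0.17, 0.048, -0.02, -0.03, -0.02, 0, 1, -0.17, 0.046, -0.02, -0.02, -0.02, 0, 1]

```text
time: 21.42
tool_pos: [600.2, 40.6, 65.4]
tcp_rot: [-3.137, -0.006, 1.647]
contact_force: [-6.7, 4.8, 0.2]
grip_width: 20.0
```

```bash
python3 m.py
```

```text
mid x 80.3 s -11.01 yaw 0.37 z 10.3 feedF -5.3 latF -6.4 rot [-3.137 -0.006  1.647] Mz -0.38
```

Call:
step_arm:
  moves: [-0.17, 0.045, 0, -0.03, -0.04, 0, 1, -0.17, 0.045, 0, -0.03, -0.04, 0, 1, -0.16, 0.045, -0.01, -0.03, -0.04, 0, 1, -0.16, 0.045, -0.01, -0.02, -0.04, 0, 1]

```text
time: 21.75
tool_pos: [600.7, 34.9, 65.4]
tcp_rot: [-3.136, -0.007, 1.647]
contact_force: [-6.5, 5.7, 0.1]
grip_width: 19.9
```

```bash
python3 m.py
```

```text
mid x 86.0 s -10.92 yaw 0.35 z 10.3 feedF -6.2 latF -6.1 rot [-3.136 -0.007  1.647] Mz -0.39
```

Call:
step_arm:
  moves: [-0.17, 0.042, 0, -0.03, -0.05, 0, 1, -0.17, 0.042, 0, -0.03, -0.05, 0, 1, -0.16, 0.042, -0.01, -0.03, -0.04, 0, 1]

```text
time: 22.0
tool_pos: [601.0, 30.8, 65.4]
tcp_rot: [-3.137, -0.006, 1.647]
contact_force: [-7.4, 5.2, 0.3]
grip_width: 19.9
```

```bash
python3 m.py
```

```text
mid x 90.1 s -10.94 yaw 0.34 z 10.3 feedF -5.7 latF -6.9 rot [-3.137 -0.006  1.647] Mz -0.37
```

Call:
step_arm:
  moves: [-0.16, 0.038, 0, -0.03, -0.05, 0, 1, -0.16, 0.038, 0, -0.03, -0.05, 0, 1, -0.16, 0.038, -0.01, -0.03, -0.04, 0, 1]

```text
time: 22.25
tool_pos: [601.2, 27.0, 65.3]
tcp_rot: [-3.137, -0.005, 1.647]
contact_force: [-6.7, 5.8, -0.5]
grip_width: 19.5
```

```bash
python3 m.py
```

```text
mid x 93.9 s -11.02 yaw 0.34 z 10.2 feedF -6.3 latF -6.2 rot [-3.137 -0.005  1.647] Mz -0.36
```

Call:
step_arm:
  moves: [-0.16, 0.042, 0, -0.03, -0.05, 0, 1, -0.16, 0.042, 0, -0.03, -0.05, 0, 1, -0.15, 0.04, -0.01, -0.03, -0.04, 0, 1]

```text
time: 22.5
tool_pos: [601.4, 23.3, 65.2]
tcp_rot: [-3.138, -0.003, 1.646]
contact_force: [-7.2, 5.3, -0.9]
grip_width: 19.9
```

```bash
python3 m.py
```

```text
mid x 97.6 s -11.03 yaw 0.33 z 10.1 feedF -5.9 latF -6.8 rot [-3.138e+00 -3.000e-03  1.646e+00] Mz -0.34
```

Call:
step_arm:
  moves: [-0.15, 0.038, 0, -0.03, -0.04, 0, 1, -0.14, 0.038, 0, -0.03, -0.04, 0, 1]

```text
time: 22.67
tool_pos: [601.5, 21.4, 65.2]
tcp_rot: [-3.139, -0.004, 1.646]
contact_force: [-6.3, 7.5, 3.3]
grip_width: 20.3
```

```bash
python3 m.py
```

```text
mid x 99.5 s -11.04 yaw 0.33 z 10.1 feedF -8.0 latF -5.7 rot [-3.139 -0.004  1.646] Mz -0.37
```

Call:
step_arm:
  moves: [-0.15, 0.04, 0, -0.02, -0.04, 0, 1, -0.15, 0.04, 0, -0.02, -0.04, 0, 1]

```text
time: 22.83
tool_pos: [601.6, 20.8, 65.4]
tcp_rot: [-3.138, -0.006, 1.646]
contact_force: [-7.3, 11.7, 2.9]
grip_width: 20.3
```

```bash
python3 m.py
```

```text
mid x 100.1 s -11.05 yaw 0.31 z 10.3 feedF -12.2 latF -6.4 rot [-3.138 -0.006  1.646] Mz -0.32
```

Contact with the stop: feed force rose to 12 N and motion ceased at the predicted x of about 100 mm. I'll hold the press there.

Call:
step_arm:
  moves: [-0.12, 0.04, 0, -0.02, -0.04, 0, 1, -0.12, 0.04, 0, -0.02, -0.04, 0, 1, -0.12, 0.04, 0, -0.02, -0.04, 0, 1, -0.12, 0.04, 0, -0.02, -0.04, 0, 1]

```text
time: 23.17
tool_pos: [601.6, 20.8, 65.5]
tcp_rot: [-3.136, -0.009, 1.646]
contact_force: [-7.4, 8.6, 1.4]
grip_width: 19.9
```

```bash
python3 m.py; python3 - <<'E'
from h import *
o=get_obs(); tp=o['tool_pos']; yaw=o['tcp_rot'][2]-np.pi
g=tp[:2]-3.7*np.array([np.cos(yaw),np.sin(yaw)]);p=[g[0],g[1],yaw]
f=np.load('fit.npz')
for n,off,sz,sc in(("top",[320,145],(66,50),12),("side",[200,140],(90,110),5.4)):
    im=capture(n)[:,:,::-1]; cv2.imwrite(f"pics/{n}14.png",im)
    s=cv2.resize(np.ascontiguousarray(im[off[1]:off[1]+sz[1],off[0]:off[0]+sz[0]]),None,fx=sc,fy=sc,interpolation=cv2.INTER_CUBIC)
    for b in STICK: draw(s,CAL[n],T(p,sh(b,10.2)),off,sc,(255,0,0))
    draw(s,CAL[n],T(f['pl'],plateboxes()[2]),off,sc)
    cv2.imwrite(f'pics/z14{n}.png',s)
E
```

```text
mid x 100.1 s -10.99 yaw 0.34 z 10.4 feedF -9.1 latF -6.8 rot [-3.136 -0.009  1.646] Mz -0.36
```

View pics/z14top.png

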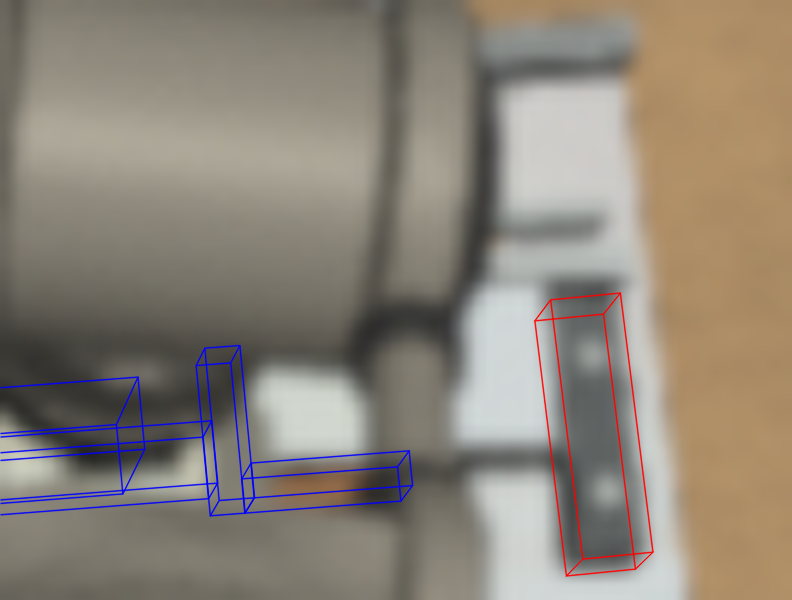

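View pics/z14side.png

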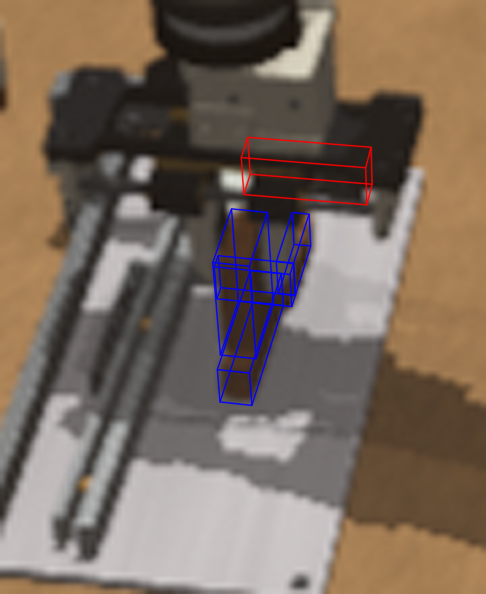

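Call:
step_arm:
  moves: [-0.1, 0.04, 0, -0.03, -0.04, 0, 1, -0.1, 0.04, 0, -0.03, -0.04, 0, 1, -0.08, 0.035, 0, -0.02, -0.04, 0, 1]

```text
time: 23.52
tool_pos: [601.6, 20.9, 65.4]
tcp_rot: [-3.136, -0.009, 1.647]
contact_force: [-7.0, 5.4, 1.2]
grip_width: 20.2
```

```bash
python3 m.py
```

```text
mid x 100.0 s -11.00 yaw 0.36 z 10.3 feedF -5.9 latF -6.6 rot [-3.136 -0.009  1.647] Mz -0.34
```

Call:
step_arm:
  moves: [-0.04, -0.04, 0, 0, 0, 0, 1, -0.03, -0.06, 0, 0, 0, 0, 1, 0, -0.08, 0, 0, 0, 0, 1, 0, -0.08, 0, 0, 0, 0, 1, 0.05, -0.06, -0.02, 0, 0, 0, 1, 0.1, 0, -0.02, 0, 0, 0, 1]

```text
time: 24.02
tool_pos: [598.7, 22.5, 67.6]
tcp_rot: [3.137, -0.008, 1.649]
contact_force: [-0.9, -0.7, -2.1]
grip_width: 19.8
```

```bash
python3 m.py
```

```text
mid x 98.1 s -13.65 yaw 0.47 z 12.5 feedF 0.6 latF -0.9 rot [ 3.137 -0.008  1.649] Mz -0.04
```

Free of the block now. I'll back off sideways slightly, then straight back.

Call:
step_arm:
  moves: [0.1, -0.1, 0, 0.06, -0.1, 0, 1, 0.2, -0.1, 0, 0, 0, 0, 1, 0.4, -0.05, 0, 0, 0, 0, 1, 0.6, 0, 0, 0, 0, 0, 1, 0.7, 0, 0, 0, 0, 0, 1, 0.7, 0, 0, 0, 0, 0, 1, 0.7, 0, -0.1, 0, 0, 0, 1, 0.7, 0, -0.2, 0, 0, 0, 1]

```text
time: 24.68
tool_pos: [587.6, 109.1, 74.3]
tcp_rot: [3.137, 0.001, 1.646]
contact_force: [0.1, 0.4, -1.5]
grip_width: 19.8
```

```bash
python3 m.py; python3 plan.py 545 337 100 1.65 8 1 18
```

```text
mid x 10.9 s -18.81 yaw 0.32 z 19.2 feedF -0.4 latF 0.1 rot [3.137e+00 1.000e-03 1.646e+00] Mz 0.02
0.89,-0.1,-0.1,0.06,0.02,-0.05,1, 0.89,-0.09,-0.1,0,-0,-0,1, 0.89,-0.09,-0.1,0,-0,-0,1, 0.89,-0.1,-0.1,0,-0,-0,1, 0.89,-0.09,-0.1,0,-0,-0,1, 0.89,-0.1,-0.1,0,-0,-0,1, 0.89,-0.09,-0.1,0,-0,-0,1, 0.89,-0.1,-0.1,0,-0,-0,1
ends [561.3 249.8  90.3] [ 3.141 -0.     1.65 ]
```

Call:
step_arm:
  moves: [0.89, -0.1, -0.1, 0.06, 0, 0, 1, 0.89, -0.1, -0.1, 0, 0, 0, 1, 0.89, -0.1, -0.1, 0, 0, 0, 1, 0.89, -0.1, -0.1, 0, 0, 0, 1, 0.89, -0.1, -0.1, 0, 0, 0, 1, 0.89, -0.1, -0.1, 0, 0, 0, 1, 0.89, -0.1, -0.1, 0, 0, 0, 1, 0.89, -0.1, -0.1, 0, 0, 0, 1]

```text
time: 25.35
tool_pos: [556.6, 265.6, 91.6]
tcp_rot: [3.139, -0.0, 1.65]
contact_force: [0.3, 0.1, -1.9]
grip_width: 20.1
```

```bash
python3 plan.py 545 337 95 1.65 8 1 18; python3 - <<'E'
from h import *
for n in("top","side"):
    im=capture(n)[:,:,::-1]; cv2.imwrite(f"pics/{n}15.png",im)
im=cv2.imread('pics/top15.png')[110:220,190:400]; cv2.imwrite('pics/z15.png',cv2.resize(im,None,fx=3.8,fy=3.8,interpolation=cv2.INTER_CUBIC))
E
```

```text
0.9,-0.07,-0.04,0.04,-0,0.01,1, 0.9,-0.08,-0.04,-0,-0,-0,1, 0.9,-0.07,-0.04,-0,-0,-0,1, 0.9,-0.08,-0.05,-0,-0,-0,1, 0,0,-0,-0,-0,-0,1, 0,0,-0,-0,-0,-0,1, 0,0,-0,-0,-0,-0,1, 0,0,-0,-0,-0,-0,1
ends [545.  336.9  95. ] [-3.141 -0.     1.65 ]
```

View pics/z15.png

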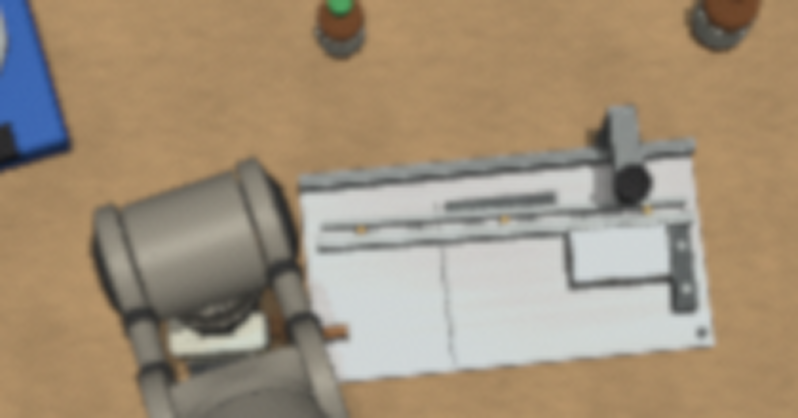

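The block sits square against the stop at about (672,258) in the crop and flush on the rail. Next I'll carry the stick clear and lay it down.

Call:
step_arm:
  moves: [0.9, -0.07, -0.02, 0.04, 0, 0, 1, 0.9, -0.08, 0, 0, 0, 0, 1, 0.8, -0.07, 0, 0, 0, 0, 1, 0.5, -0.05, 0.1, 0, 0, 0, 1, 0.1, 0, 0.2, 0, 0, 0, 1, 0, 0, 0.2, 0, 0, 0, 1, 0, 0, 0.2, 0, 0, 0, 1, 0, 0, 0, 0, 0, 0, 1]

```text
time: 26.12
tool_pos: [543.0, 334.5, 76.0]
tcp_rot: [-3.141, 0.001, 1.657]
contact_force: [0.1, -0.6, -1.9]
grip_width: 19.8
```

```bash
python3 m.py; python3 plan.py 545 345 60 1.65 5 1 6
```

```text
mid x -217.7 s -47.04 yaw 0.92 z 20.9 feedF 0.6 latF 0.1 rot [-3.141e+00  1.000e-03  1.657e+00] Mz -0.02
0.16,0.05,0.25,-0.01,0.01,0.1,1, 0.16,0.04,0.25,0,0,-0,1, 0.16,0.04,0.25,0,0,-0,1, 0.04,0.01,0.05,0,0,-0,1, -0,0,-0,0,0,-0,1
ends [544.9 345.   60. ] [3.141 0.    1.65 ]
```

Call:
step_arm:
  moves: [0, 0, 0.2, 0, 0, 0, 1, 0, 0, 0.2, 0, 0, 0, 1, 0, 0, 0.2, 0, 0, 0, 1, 0, 0, 0.1, 0, 0, 0, 1, 0, 0, 0, 0, 0, 0, 1]

```text
time: 26.53
tool_pos: [543.7, 331.3, 59.8]
tcp_rot: [-3.14, 0.002, 1.653]
contact_force: [0.1, 0.2, -0.8]
grip_width: 19.8
```

```bash
python3 st.py
```

```text
{'time': np.float64(26.533), 'tool_pos': array([543.741, 331.256,  59.792]), 'tcp_rot': array([-3.140e+00,  2.000e-03,  1.653e+00]), 'contact_force': array([ 0.12 ,  0.181, -0.843]), 'grip_width': np.float64(19.752), 'joint_positions': array([ 4.280e-01,  7.050e-01,  1.392e+00, -1.000e-03,  1.047e+00,
        3.460e-01])}
feedF -0.17065459193644086 latF 0.13423638722354347 M [ 0.027 -0.061  0.002] Mz/latF mm 17.270169395765105
```

Call:
step_arm:
  moves: [0, 0, 0.08, 0, 0, 0, 1, 0, 0, 0.08, 0, 0, 0, 1, 0, 0, 0.05, 0, 0, 0, 1]

```text
time: 26.78
tool_pos: [544.1, 331.0, 55.4]
tcp_rot: [-3.14, 0.002, 1.652]
contact_force: [0.4, 0.1, -0.9]
grip_width: 19.9
```

Call:
step_arm:
  moves: [0, 0, 0.05, 0, 0, 0, 1, 0, 0, 0.03, 0, 0, 0, 1]

```text
time: 26.95
tool_pos: [544.2, 331.0, 55.1]
tcp_rot: [-3.141, 0.002, 1.653]
contact_force: [-1.9, -1.1, 2.8]
grip_width: 20.0
```

The stick is touching the table (z force reversed). I'll open the jaws gradually.

Call:
step_arm:
  moves: [0, 0, 0, 0, 0, 0, 0.4, 0, 0, 0, 0, 0, 0, 0.2, 0, 0, 0, 0, 0, 0, 0, 0, 0, 0, 0, 0, 0, -0.5, 0, 0, 0, 0, 0, 0, -1, 0, 0, 0, 0, 0, 0, -1, 0, 0, 0, 0, 0, 0, -1, 0, 0, 0, 0, 0, 0, -1]

```text
time: 27.62
tool_pos: [545.2, 331.7, 56.1]
tcp_rot: [3.139, 0.001, 1.653]
contact_force: [0.3, 0.6, 0.0]
grip_width: 68.5
```

Call:
step_arm:
  moves: [0, 0, 0, 0, 0, 0, -1, 0, 0, -0.2, 0, 0, 0, -1, 0, 0, -0.5, 0, 0, 0, -1, 0, 0, -0.8, 0, 0, 0, -1, 0, 0, -1, 0, 0, 0, -1, 0, 0, -1, 0, 0, 0, -1, 0, 0, -1, 0, 0, 0, -1, 0, 0, -1, 0, 0, 0, -1]

```text
time: 28.28
tool_pos: [542.5, 330.6, 169.1]
tcp_rot: [-3.135, 0.004, 1.653]
contact_force: [-0.0, 0.2, -0.1]
grip_width: 92.1
```

Call:
step_arm:
  moves: [0, -0.8, -0.6, 0, 0, 0, -1, 0, -0.9, -0.5, 0, 0, 0, -1, 0, -0.9, 0, 0, 0, 0, -1, 0, -0.9, 0, 0, 0, 0, -1, 0, -0.8, 0, 0, 0, 0, -1, 0, -0.3, 0, 0, 0, 0, -1, 0, 0, 0, 0, 0, 0, -1]

```text
time: 28.87
tool_pos: [451.1, 324.0, 205.9]
tcp_rot: [3.129, -0.004, 1.652]
contact_force: [0.8, 0.0, 0.0]
grip_width: 91.9
```

```bash
python3 - <<'E'
from h import *
for n in("top","side"):
    im=capture(n)[:,:,::-1]; cv2.imwrite(f"pics/{n}16.png",im)
a=cv2.imread('pics/top16.png')[120:270,180:440]; cv2.imwrite('pics/z16.png',cv2.resize(a,None,fx=3,fy=3,interpolation=cv2.INTER_CUBIC))
E
python3 st.py
```

```text
{'time': np.float64(28.967), 'tool_pos': array([452.433, 324.072, 205.594]), 'tcp_rot': array([ 3.128, -0.004,  1.651]), 'contact_force': array([ 0.522, -0.43 , -0.933]), 'grip_width': np.float64(91.728), 'joint_positions': array([ 0.485,  0.409,  1.482, -0.002,  1.237,  0.405])}
feedF 0.47083633777610434 latF 0.4853779305255031 M [-0.045 -0.063 -0.002] Mz/latF mm -5.054805003992558
```

View pics/z16.png

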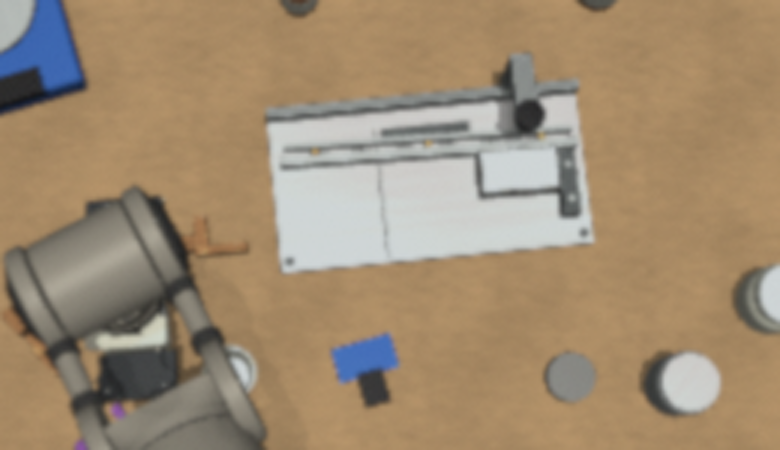

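View pics/side16.png

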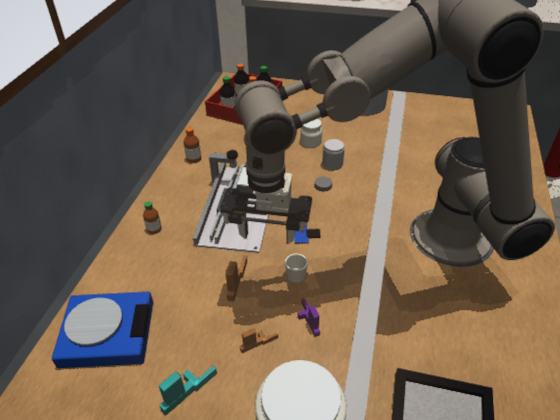

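The top view shows the block against the stop and on the rail at crop (520,172), with the nose of the stick clear of the plate at (215,243). The side view shows the stick flat on its base at (236,275), with the bystanders where they were. I'm handing in.

```bash
python3 -c "
from plant import *
print(close_job()); print(get_obs()['time'])"
```

```text
the job is handed in; nothing more can be done
None
the job is handed in; nothing more can be done
```

The job is done and handed in at about 29 s of the 72 s allowed; no verdict was reported.

- **What I did:** I gripped the large brown stick and straightened the askew block against the rail with its middle at about x = -78 mm, before the -57 mm start line. I then fed it along the rail to the stop and laid the stick flat on the table about 320 mm to -x of the plate's origin. The jaws are open and the arm is clear.
- **Forces:** At my readings along the feed, the stick's sideways force stayed at about 5–7 N. I took this as the rail force, since the arm's sensor can't measure the rail directly and I only read it every few rows. The feed force peaked at about 12 N on reaching the stop.
- **Home position:** The stick's position put the block's middle at about x = 100 mm. The last pictures show the block touching the stop, flush on the rail, and no bystander moved.
- **Disagreements:**
    - The overlays placed the stick's lip up to about 3–5 mm off the picture, so I relied on contact forces instead.
    - On the first descent the stick's nose briefly touched the plate with about 12 N, and I lifted it about 3 mm straight away.
    - While I moved the block towards the rail it twisted about 2 degrees further askew, to about 9 degrees off the rail, and then came flush; this was before the start line.

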